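Eject the sprung clips and clip one onto each cutting board

ROBOT

A 6-joint arm with a two-finger parallel gripper is mounted at the origin on a cart in front of the work surface, level with it; the furniture and walls round the work are solid. World frame = base frame: x ahead of the robot, y to its left, z up, the work surface at z = 0. Lengths are in m, angles in rad, forces in N, time in s.
With the tool pointing down it reaches from about 0.275 to 0.875 m from the base axis. Payload 12.5 kg.
Tool frame: the origin (TCP) lies midway between the tips of the shut fingers; the grasp point (between the pads) lies grasp_offset behind it (grasp_offset is the distance from the TCP to the grasp point, in m); z points along the fingers, y is the line along which they close (so a half turn about z gives the same grasp; the last joint's range is limited). The gripper opens to 85 mm and grips with 20 to 120 N. Pads are 22 mm wide; open, the fingers measure 114 mm over their backs; the gripper's body (76 mm by 85 mm) begins 54 mm behind the grasp point. The pads swing forward as they close: fully open they stand 13 mm farther back than shut.
Start: joints at [1.231, 0.351, 1.652, -0, 1.139, -0.085], TCP at [0.139, 0.532, 0.231] pointing down, gripper open.
Joint ranges: [-2.75, 2.75], [-0.79, 2.1], [0.01, 2.65], [-1.57, 4.71], [0.07, 3.14], [-2.87, 2.87]. Speed limits (rad/s): [2.22, 2.22, 2.79, 3.14, 3.14, 3.14].

INTERFACE

Orientations are given as a 3x3 rotation matrix whose columns are the frame's x, y, z axes.
In Python, from cell import * gives the robot as it stands. The module is installed in compiled form; this text tells all that it offers.
- The arm moves only by the shell command python3 -m crank 'ROWS' [FORCE]. ROWS is JSON, a list that holds one entry, the list of rows, each a list of 7 numbers: the shift along the tool's x, y, z as a fraction of full scale, then the turn, a rotation vector about the tool's x, y, z as a fraction of full scale, then the closure, from 0 (fully open) to 1 (shut). In form: [[[x, y, z, rx, ry, rz, gripper], ...]]. A call has exactly 10 rows; each row shifts and turns the commanded pose from where the row before left it, along the tool's axes as they then stand; what a row does not reach is not made up. Full scale, the value 1, is 1 m for a shift and pi rad for a turn. A row lasts 1/8 s, in which the tool goes at most 62.5 mm and 10.7 degrees, less where a joint would pass 70% of its speed; a pose out of reach is approached as far as the arm can. A call with a number of a shift or a turn outside -1 to 1 is refused whole. A call with a gripper value outside its range is refused whole. The fingers move at their own pace and stop on an object; FORCE is the grip in N (left out, the last holds). Time passes only in rows, so rows that do not move let the fingers close, or fill a call up. It gives the time, the measured TCP pose, the force, the opening and the grip force at its end, in the units of the state.
- sense(): the state, without advancing time (a new reading comes with each control period).
- read_camera(name): name is "side" or "top"; returns a dict with "frame" (480x640x3 uint8, red, green, blue), "fx", "fy", "cx", "cy" (pixels), "rvec" (rotation vector, rad) and "tvec" (3), from world to camera coordinates, as OpenCV has them. Camera axes: x right, y down, z forward; pixel columns grow to the right and rows downward; lengths in m; the calibration is good to about 2 mm. A picture is of the moment at which its call begins. There is no depth.
- finish_job(): hands the job in; it is judged then, once.
Trained networks look in a picture, given as the dict that the camera call returned (one of the last four; its "shot" number tells which), for a name from the list of things; names that differ only in an ending like _2 or _b are one class to them, and where a whole thing is asked for, a point or a joint stands for the part that bears it (a point fixed in the world has none). Each returns a list of dicts, best first, with "conf" (0 to 1); they miss things now and then, are a little off and sometimes report something else, mostly with a low value. They report only what shows in the picture. A call takes as long as a camera call. They do not tell look-alikes from the thing itself.
- recognise(target, picture): "position" ([column, row] in pixels, amid what is visible of it).
- outline_of(target, picture): "mask" (480x640 bool, what is visible of it) and "position" ([column, row] in pixels, amid what is visible of it).
The state is a dict: "time": time; "qpos": joint angles; "qvel": joint speeds; "effort": joint torques, N m; "tcp_pos": TCP position; "ee_rot": TCP orientation; "ft_force": force on the tool from outside, world axes, zero at the start; "torque": the same for the moment, N m; "width": finger opening in m; "grip_force": force on a finger pad.
Only numpy, scipy, OpenCV 4.12 (cv2) and the standard library are available. Lean on these libraries where they do the work, as an engineer would, in place of code of your own. Each camera call takes 0.05 s, during which the arm holds its last target. There are 200 camera calls.

TASK

Get the cutting boards ready for hanging up: clip each clip onto the upright front edge of one of the thin cutting boards standing in the rack, so that the jaws grip the board and the clip stays there by itself, lying level as it did at first. Most clips are still in the holder: push each of those out with the slide of its channel; one may lie on the worktop. Use every clip there is, no more than one to a board, whichever boards you like; keep the rack standing and leave the lemon, the garlic and the mug alone.

Things in the scene. Friction and masses are not known exactly. Their poses are not given: they have to be found in the camera images.
- holder: fixed white clip holder, 130 mm deep (x) x 241 wide x 44 high, origin at underside; x -60 (open front, to the robot) to +70 mm (closed back). Three channels along x, at y +84, 0, -84 mm, 53 mm wide, 38 high inside, open at front and to the worktop below, roofed, so a clip inside cannot be gripped; its tails end about 3 mm inside the front. A channel may be empty.
- rack: loose steel rack, 1.4 kg: base plate 120 x 316 x 12 mm, in which stand four fixed thin grey cutting boards, each 8 mm thick, 160 mm long (x -80 to +80 mm), 10 to 125 mm above the worktop, at y +138, +46, -46, -138 mm. Origin at underside centre, z up; its -x side faces the robot, where the boards stick out 35 mm past the base plate.
- clip1_center (a point): sprung black plastic clip like a big clothes peg, 105 mm long, 34 high, 52 g; starts lying flat in the left channel, jaws to the back (None throughout: absent). Point on its upright hinge axis, half-way up (17 mm). x points to the jaws (tips 50 mm ahead), z up the hinge axis; tails reach 54 mm back. Axes belong to the +y half: x is off the midline by half the jaw value.
- clip1_jaw (a joint): jaw opening of clip1, rad; sprung shut. 0 shut: tails splay, 49 mm wide at the ends. About 0.08 clamped on an 8 mm board. Squeezing the tails (about 9 N; across y, 40 mm behind the hinge) opens the jaws up to the stop at 0.40: tails' outer faces are then parallel, 28 mm apart, and the jaws gape 25 mm at the tips. Jaw faces: 26 to 50 mm ahead of the hinge.
- edge1 (a point): mid-height (67.5 mm above the worktop) of the upright front edge of the leftmost board; rack axes: x runs into the board, y across its 8 mm thickness, z up. The edge runs 57 mm up and down from here.
- clip2_center (a point): sprung black plastic clip like a big clothes peg, 105 mm long, 34 high, 52 g; starts lying flat in the middle channel, jaws to the back (None throughout: absent). Point on its upright hinge axis, half-way up (17 mm). x points to the jaws (tips 50 mm ahead), z up the hinge axis; tails reach 54 mm back. Axes belong to the +y half: x is off the midline by half the jaw value.
- clip2_jaw (a joint): jaw opening of clip2, rad; sprung shut. 0 shut: tails splay, 49 mm wide at the ends. About 0.08 clamped on an 8 mm board. Squeezing the tails (about 9 N; across y, 40 mm behind the hinge) opens the jaws up to the stop at 0.40: tails' outer faces are then parallel, 28 mm apart, and the jaws gape 25 mm at the tips. Jaw faces: 26 to 50 mm ahead of the hinge.
- edge2 (a point): mid-height (67.5 mm above the worktop) of the upright front edge of the second (from the left) board; rack axes: x runs into the board, y across its 8 mm thickness, z up. The edge runs 57 mm up and down from here.
- clip3_center (a point): sprung black plastic clip like a big clothes peg, 105 mm long, 34 high, 52 g; starts lying flat in the right channel, jaws to the back (None throughout: absent). Point on its upright hinge axis, half-way up (17 mm). x points to the jaws (tips 50 mm ahead), z up the hinge axis; tails reach 54 mm back. Axes belong to the +y half: x is off the midline by half the jaw value.
- clip3_jaw (a joint): jaw opening of clip3, rad; sprung shut. 0 shut: tails splay, 49 mm wide at the ends. About 0.08 clamped on an 8 mm board. Squeezing the tails (about 9 N; across y, 40 mm behind the hinge) opens the jaws up to the stop at 0.40: tails' outer faces are then parallel, 28 mm apart, and the jaws gape 25 mm at the tips. Jaw faces: 26 to 50 mm ahead of the hinge.
- edge3 (a point): mid-height (67.5 mm above the worktop) of the upright front edge of the third board; rack axes: x runs into the board, y across its 8 mm thickness, z up. The edge runs 57 mm up and down from here.
- clip4_center (a point): sprung black plastic clip like a big clothes peg, 105 mm long, 34 high, 52 g; starts lying flat on the open worktop, jaws roughly to the right (None throughout: absent). Point on its upright hinge axis, half-way up (17 mm). x points to the jaws (tips 50 mm ahead), z up the hinge axis; tails reach 54 mm back. Axes belong to the +y half: x is off the midline by half the jaw value.
- clip4_jaw (a joint): jaw opening of clip4, rad; sprung shut. 0 shut: tails splay, 49 mm wide at the ends. About 0.08 clamped on an 8 mm board. Squeezing the tails (about 9 N; across y, 40 mm behind the hinge) opens the jaws up to the stop at 0.40: tails' outer faces are then parallel, 28 mm apart, and the jaws gape 25 mm at the tips. Jaw faces: 26 to 50 mm ahead of the hinge.
- edge4 (a point): mid-height (67.5 mm above the worktop) of the upright front edge of the rightmost board; rack axes: x runs into the board, y across its 8 mm thickness, z up. The edge runs 57 mm up and down from here.
- slide1 (a joint): ejector slide of the left channel, m: 0 at rest, 0.060 pushed fully towards the open front (holder -x); sprung, 1 to 4 N, returns by itself. Pushes its clip out until the tails stand 55 mm out of the front; the jaws are then still 50 mm inside, so draw the clip straight out along holder -x.
- knob1 (a point): centre of the black thumb knob of slide1 on top of the holder, 18 (x) x 36 (y) x 22 mm high, from 3.5 mm above the roof (48 mm above the worktop) to 70 mm. Push its back (+x) face towards holder -x.
- slide2 (a joint): ejector slide of the middle channel, m: 0 at rest, 0.060 pushed fully towards the open front (holder -x); sprung, 1 to 4 N, returns by itself. Pushes its clip out until the tails stand 55 mm out of the front; the jaws are then still 50 mm inside, so draw the clip straight out along holder -x.
- knob2 (a point): centre of the black thumb knob of slide2 on top of the holder, 18 (x) x 36 (y) x 22 mm high, from 3.5 mm above the roof (48 mm above the worktop) to 70 mm. Push its back (+x) face towards holder -x.
- slide3 (a joint): ejector slide of the right channel, m: 0 at rest, 0.060 pushed fully towards the open front (holder -x); sprung, 1 to 4 N, returns by itself. Pushes its clip out until the tails stand 55 mm out of the front; the jaws are then still 50 mm inside, so draw the clip straight out along holder -x.
- knob3 (a point): centre of the black thumb knob of slide3 on top of the holder, 18 (x) x 36 (y) x 22 mm high, from 3.5 mm above the roof (48 mm above the worktop) to 70 mm. Push its back (+x) face towards holder -x.
- lemon: a lemon, 74 mm, bystander near the back; origin at its underside
- garlic: a garlic bulb, 50 mm, bystander at the left; origin at its underside
- mug: a small spotted mug, 63 x 90 x 55 mm, bystander at the right; origin at its underside
Not all that is in view belongs to the job. Leave any red look-alike of the part that bears clip4_center alone.

How it is judged:
By the outcome, as a careful person would: the job done as asked, in the order asked, and still so for the second after the job is handed in, with the robot touching nothing.
Of clip1, clip2, clip3, clip4 only 3 to 4 are there at a start; the rules pass over those that are not, and their reading is None.
At some moment in a run one of rack may be knocked a few centimetres aside while the robot is not near it.
Once in a run the grip may slacken for a moment while it holds something.
It also fails if it takes over 210 s, if anything falls off the work surface, if the arm or the gripper's body presses on something with over 40 N, if the wrist force passes 120 N, or if a joint passes its speed limit or range.

## Working session

There is one attempt and no reset: what is moved stays moved. The work goes in short steps, Python scripts to look and compute and a shell command to move; the robot and the scene stay as the last step left them, time stands still between calls to the robot, and variables do not carry over. Pictures are saved under pics/ and viewed, at most 14 in all, crops included, and the job is handed in when it is done.

I'll start by looking at the scene with both cameras.

```bash
mkdir -p pics
cat > h.py <<'E'
import numpy as np, cv2
from cell import *
def P(c):
    R=cv2.Rodrigues(np.array(c["rvec"],float))[0]; t=np.array(c["tvec"],float).ravel(); return R,t
def proj(c,p):
    R,t=P(c); q=R@np.asarray(p,float)+t; return np.array([c["fx"]*q[0]/q[2]+c["cx"], c["fy"]*q[1]/q[2]+c["cy"]])
def ray(c,uv):
    R,t=P(c); d=R.T@np.array([(uv[0]-c["cx"])/c["fx"],(uv[1]-c["cy"])/c["fy"],1]); return -R.T@t,d/np.linalg.norm(d)
def onz(c,uv,z):
    o,d=ray(c,uv); return o+d*(z-o[2])/d[2]
def tri(c1,u1,c2,u2):
    o1,d1=ray(c1,u1);o2,d2=ray(c2,u2)
    s=np.linalg.lstsq(np.c_[d1,-d2],o2-o1,rcond=None)[0]
    a,b=o1+d1*s[0],o2+d2*s[1]; return (a+b)/2,np.linalg.norm(a-b)
def save(c,n,crop=None,k=1):
    f=c["frame"][:,:,::-1]
    if crop: f=f[crop[1]:crop[3],crop[0]:crop[2]]
    cv2.imwrite("pics/"+n,cv2.resize(f,None,fx=k,fy=k,interpolation=cv2.INTER_CUBIC))
E
python3 - <<'E'
from h import *
np.set_printoptions(precision=3,suppress=True)
t=read_camera("top"); s=read_camera("side")
save(t,"top0.png");save(s,"side0.png")
for c in(t,s):
    R,tt=P(c);print("cam",-R.T@tt,R[2])
for n in ["clip1_center","knob1","edge1","holder","rack","lemon"]:
    for nm,c in(("top",t),("side",s)):
        print(n,nm,[(np.round(r["position"],1).tolist(),round(r["conf"],2)) for r in recognise(n,c)][:7])
print(sense())
E
```

```text
cam [-0.024 -0.208  1.501] [ 0.323  0.145 -0.935]
cam [-0.702  0.036  1.455] [ 0.648 -0.019 -0.762]
clip1_center top []
clip1_center side []
knob1 top [([241.6, 207.7], 0.7), ([260.8, 211.9], 0.52), ([286.4, 209.3], 0.41)]
knob1 side [([270.0, 227.7], 0.71)]
edge1 top [([401.8, 231.8], 0.93)]
edge1 side [([383.4, 214.1], 0.71)]
holder top [([262.7, 213.5], 0.73)]
holder side [([271.3, 230.5], 0.58)]
rack top [([401.0, 233.2], 0.85)]
rack side [([380.1, 208.5], 0.91)]
lemon top [([344.2, 178.2], 0.78)]
lemon side [([303.3, 186.9], 0.71)]
{'time': 0.7, 'qpos': array([ 1.231,  0.351,  1.652, -0.   ,  1.139, -0.085]), 'qvel': array([ 0.   , -0.   ,  0.001, -0.   ,  0.   ,  0.   ]), 'effort': array([  0.001, -50.595, -29.162,   0.   ,   0.001,  -0.   ]), 'tcp_pos': array([0.139, 0.532, 0.231]), 'ee_rot': array([[-0.968,  0.252, -0.   ],
       [ 0.252,  0.968, -0.   ],
       [-0.   , -0.   , -1.   ]]), 'ft_force': array([-0.234,  0.824,  0.361]), 'torque': array([-0.029, -0.025,  0.015]), 'grip_force': 0.0, 'width': 0.08542931676899289}
```

View pics/top0.png

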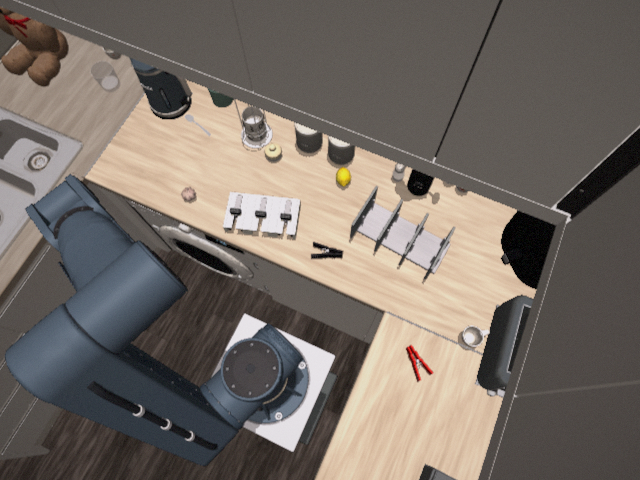

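View pics/side0.png

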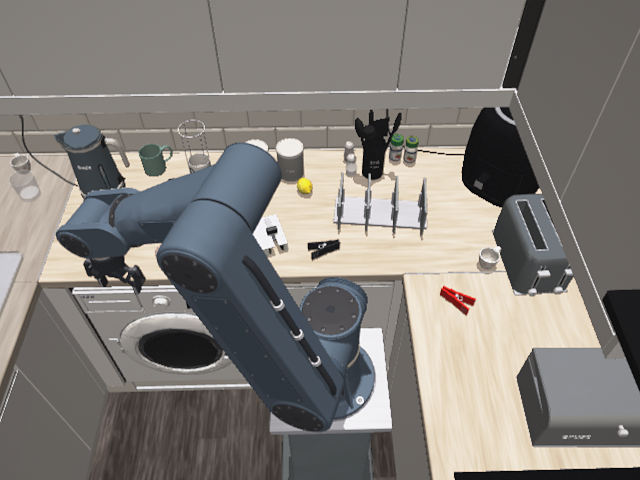

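Top view: holder at (262,213) with black knobs at (235,211), (261,212) and (287,215), rack at (402,233), garlic (189,193), lemon (344,177), mug (473,337). Two things look like clip4: the black one at (326,251) and the red one at (418,362). The black one fits the description (black, on the open worktop), and the red one is to be left alone. I'll enlarge to confirm and measure.

Run:
```python
from h import *
t=read_camera("top"); s=read_camera("side"); print(t["fx"],s["fx"])
save(t,"top1.png",(215,180,345,272),6); save(t,"top2.png",(340,180,465,274),6); save(s,"side1.png",(300,165,440,265),5.6)
np.set_printoptions(precision=4,suppress=True)
for n in ["holder","rack","clip4_center"]:
    for nm,c in (("top",t),("side",s)):
        for r in outline_of(n,c)[:3]:
            m=r["mask"].astype(np.uint8); cs=max(cv2.findContours(m,0,2)[0],key=cv2.contourArea)
            print(n,nm,r["conf"],r["position"],m.sum(),cv2.boxPoints(cv2.minAreaRect(cs)).round(1).tolist())
for n in ["garlic","lemon","mug","clip4_center","knob2"]:
    print(n,[(r["position"],r["conf"],onz(t,r["position"],.02)) for r in recognise(n,t)])
```

```text
476.2181621706529 565.7747625393234
holder top 0.81 [263.9, 211.7] 2572 [[223.10000610351562, 230.1999969482422], [227.5, 190.3000030517578], [301.29998779296875, 198.5], [296.79998779296875, 238.39999389648438]]
holder side 0.56 [268.9, 232.1] 760 [[249.39999389648438, 223.3000030517578], [276.0, 213.60000610351562], [288.70001220703125, 248.5], [262.1000061035156, 258.20001220703125]]
rack top 0.66 [401.1, 239.8] 3593 [[346.3999938964844, 233.0], [374.0, 183.6999969482422], [458.1000061035156, 230.8000030517578], [430.5, 280.1000061035156]]
rack side 0.77 [382.3, 211.6] 3024 [[333.3999938964844, 229.8000030517578], [335.5, 173.6999969482422], [428.29998779296875, 177.1999969482422], [426.20001220703125, 233.1999969482422]]
clip4_center top 0.72 [327.5, 250.8] 282 [[312.0, 242.0], [342.0, 242.0], [342.0, 257.0], [312.0, 257.0]]
clip4_center top 0.57 [415.8, 363.1] 339 [[404.8999938964844, 346.79998779296875], [421.6000061035156, 340.5], [433.8999938964844, 373.3999938964844], [417.20001220703125, 379.70001220703125]]
clip4_center side 0.96 [455.5, 302.1] 371 [[438.0, 293.79998779296
[... 220 characters left out ...]
.3999938964844, 255.39999389648438], [309.1000061035156, 258.70001220703125]]
garlic [([185.8, 192.4], 0.53, array([0.4308, 0.5312, 0.02  ]))]
lemon [([343.4, 178.7], 0.78, array([0.7051, 0.0594, 0.02  ])), ([399.4, 233.2], 0.41, array([ 0.5968, -0.1926,  0.02  ]))]
mug [([287.4, 211.6], 0.75, array([0.5117, 0.1815, 0.02  ])), ([476.2, 332.6], 0.65, array([ 0.3888, -0.5292,  0.02  ]))]
clip4_center [([416.7, 360.9], 0.81, array([ 0.2327, -0.3921,  0.02  ])), ([329.0, 251.2], 0.53, array([ 0.4414, -0.0055,  0.02  ]))]
knob2 [([240.0, 208.5], 0.69, array([0.455 , 0.3329, 0.02  ])), ([260.5, 211.4], 0.48, array([0.4744, 0.2647, 0.02  ])), ([285.5, 208.8], 0.48, array([0.5184, 0.1919, 0.02  ]))]
```

View pics/top1.png

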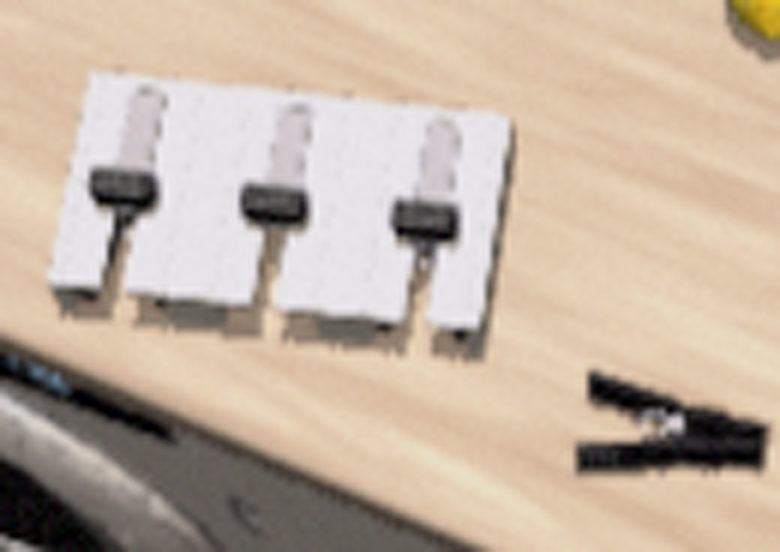

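View pics/top2.png

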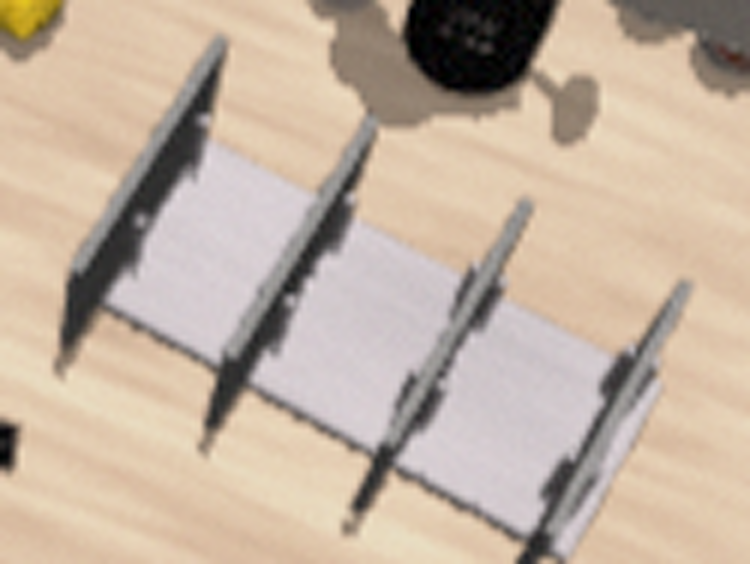

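View pics/side1.png

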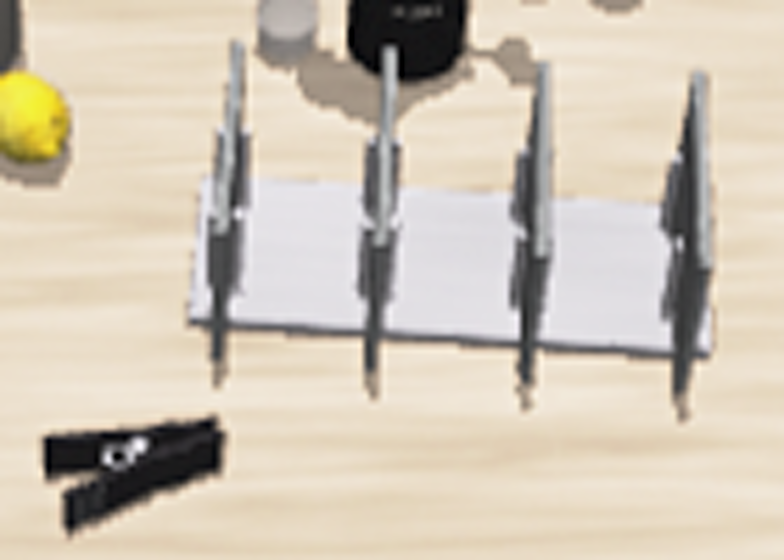

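The black clip is confirmed (hinge at top-view pixel ~(325,250), jaws to the right). The crops also give the holder's roof corners, the knobs and the board corners. Now I'll fit the poses, leaving height free as a check.

```bash
cat > fit.py <<'E'
from h import *
from scipy.optimize import least_squares
np.set_printoptions(precision=4,suppress=True)
def up(L,x0,y0,k): return (np.array(L,float)+.5)/k-.5+np.array([x0,y0])
def W(v,p):
    c,s=np.cos(v[3]),np.sin(v[3]); p=np.asarray(p,float)
    return np.array([v[0]+c*p[0]-s*p[1],v[1]+s*p[0]+c*p[1],v[2]+p[2]])
def fit(obs,v0):
    f=lambda v:np.concatenate([proj(c,W(v,p))-u for c,p,u in obs])
    r=least_squares(f,v0,loss="soft_l1"); return r.x,np.abs(f(r.x)).reshape(-1,2)
E
python3 - <<'E'
from fit import *
t=read_camera("top"); s=read_camera("side")
import pickle; pickle.dump((t,s),open("c0.pkl","wb"))
B=[.138,.046,-.046,-.138]
obs=[]
for y,u in zip(B,up([(75,268),(232,355),(390,450)],340,180,6)): obs.append((t,(-.08,y,.125),u))
for y,u in zip(B,up([(222,40),(373,120),(528,203),(688,285)],340,180,6)): obs.append((t,(.08,y,.125),u))
for y,u in zip(B,up([(60,374),(205,450),(350,532)],340,180,6)): obs.append((t,(-.08,y,.010),u))
for y,u in zip(B,up([(219,384),(374,394),(526,405),(683,416)],300,165,5.6)): obs.append((s,(-.08,y,.010),u))
for y,u in zip(B,up([(220,232),(380,243),(541,252),(702,265)],300,165,5.6)): obs.append((s,(-.08,y,.125),u))
for y,u in zip(B,up([(237,40),(390,46),(545,63),(700,70)],300,165,5.6)): obs.append((s,(.08,y,.125),u))
v,e=fit(obs,[.6,-.19,0,-.1]); print("rack",v,e.max(),e.mean())
for i,y in enumerate(B): print("edge",i+1,W(v,(-.08,y,.0675)))
H=up([(92,72),(512,117),(485,329),(50,287)],215,180,6)
obs=[(t,p,u) for p,u in zip([(.07,.1205,.044),(.07,-.1205,.044),(-.06,-.1205,.044),(-.06,.1205,.044)],H)]
f=lambda v:fit(obs,v)
g=lambda v:np.concatenate([proj(c,W([v[0],v[1],0,v[2]],p))-u for c,p,u in obs])
r=least_squares(g,[.48,.25,-.1]);print("holder",r.x,np.abs(r.fun).max())
K=up([(124,180),(275,197),(427,213)],215,180,6)
for u,y in zip(K,[.084,0,-.084]):
    w=onz(t,u,.07); c,sn=np.cos(r.x[2]),np.sin(r.x[2]); d=w[:2]-r.x[:2]; print("knob",w,"local",c*d[0]+sn*d[1],-sn*d[0]+c*d[1])
hc,hs=up([(662,424)],215,180,6)[0],up([(125,453)],300,165,5.6)[0]
jc,js=up([(764,445)],215,180,6)[0],up([(219,443)],300,165,5.6)[0]
print("hinge",tri(t,hc,s,hs),onz(t,hc,.034),onz(s,hs,.034)); print("tip",tri(t,jc,s,js),onz(t,jc,.03),onz(s,js,.03))
for n in ["lemon","garlic","mug"]:
  a=recognise(n,t)
  print(n,[onz(t,q["position"],.03) for q in a])
E
```

```text
rack [ 0.5764 -0.1951  0.0034 -0.1131] 3.3098731244094495 0.8436958356707268
edge 1 [ 0.5125 -0.0489  0.0709]
edge 2 [ 0.5021 -0.1404  0.0709]
edge 3 [ 0.4917 -0.2318  0.0709]
edge 4 [ 0.4813 -0.3232  0.0709]
holder [0.459  0.2485 0.322 ] 0.4349905691456115
knob [0.4289 0.327  0.07  ] local -0.0037092387563824915 0.08396990371479524
knob [0.4542 0.2473 0.07  ] local -0.004866692778519139 0.0003604775819435837
knob [0.4803 0.1677 0.07  ] local -0.0053741864000681 -0.08334891365505027
hinge (array([0.4353, 0.0068, 0.0318]), np.float64(0.000987905175913368)) [0.4344 0.006  0.034 ] [0.4337 0.0073 0.034 ]
tip (array([ 0.4509, -0.0477,  0.02  ]), np.float64(8.707596889665529e-05)) [ 0.4477 -0.0488  0.03  ] [ 0.4429 -0.0472  0.03  ]
lemon [array([0.7019, 0.0614, 0.03  ])]
garlic [array([0.4331, 0.529 , 0.03  ]), array([ 0.5975, -0.1975,  0.03  ])]
mug [array([ 0.3956, -0.5274,  0.03  ]), array([0.4258, 0.5195, 0.03  ])]
```

Everything agrees with the sizes given: fitted rack height is off by only 3 mm, knobs come out at local y ±84, and the clip hinge sits at z ≈ 0.032. Next, a move planner that works out shifts in tool axes, plus the grasp offset.

```bash
cat > plan.py <<'E'
from h import *
import sys
def phi(R): return np.degrees(np.arctan2(R[1,1],R[0,1]))
def go(*tg):
    """targets (x,y,z,phi_deg): prints turn first (rz fraction of pi, total), then shift in tool axes"""
    s=sense(); p=np.array(s["tcp_pos"]); f=phi(s["ee_rot"])
    print("at",p.round(4),"phi",round(f,2),"w",round(s["width"],4),"F",np.round(s["ft_force"],1),"grip",round(s["grip_force"],1),"t",s["time"],"zax",s["ee_rot"][:,2].round(3))
    for g in tg:
        d=g[3]-f; d=(d+180)%360-180; f=g[3]; a=np.radians(f)
        v=np.array(g[:3])-p; p=np.array(g[:3])
        print("->",np.round(g,4),"rz tot",round(-d/180,4),"shift",np.round([v@[-np.sin(a),np.cos(a),0],v@[np.cos(a),np.sin(a),0],-v[2]],4))
E
python3 - <<'E'
import cell; print([n for n in dir(cell) if n[0]!='_']); print(getattr(cell,"grasp_offset",None))
import pickle; from plan import *; from fit import up
t,s=pickle.load(open("c0.pkl","rb"))
u=up([(587,418),(592,385),(582,455)],215,180,6)
print([onz(t,q,.034) for q in u])
u=up([(47,452),(70,508),(45,437),(68,492)],300,165,5.6)
print([onz(s,q,.034) for q in u])
g=getattr(cell,"grasp_offset",.02)
h=np.array([.434,.0065]); a=np.radians(-74); q=h-.040*np.array([np.cos(a),np.sin(a)])
go((*q,.20,16),(*q,.03,16))
E
```

```text
['IKError', 'finish_job', 'grasp_offset', 'outline_of', 'read_camera', 'recognise', 'sense']
0.0187
[array([0.4206, 0.0445, 0.034 ]), array([0.4389, 0.0501, 0.034 ]), array([0.4003, 0.0379, 0.034 ])]
[array([0.4357, 0.052 , 0.034 ]), array([0.3948, 0.0394, 0.034 ]), array([0.4468, 0.0531, 0.034 ]), array([0.4063, 0.0404, 0.034 ])]
at [0.1386 0.5322 0.2313] phi 75.4 w 0.0854 F [-0.1  0.6  0.4] grip 0.0 t 1.6 zax [ 0.  0. -1.]
-> [ 0.423  0.045  0.2   16.   ] rz tot 0.33 shift [-0.5468  0.139   0.0313]
-> [ 0.423  0.045  0.03  16.   ] rz tot 0.0 shift [0.   0.   0.17]
```

The bright ring is the spring. The clip's ends put the hinge about 9 mm nearer the tips, at ≈(0.436,-0.0035), with phi ≈ 17°. I'll grasp 40 mm behind that.

Run:
```python
from plan import *
go((.4243,.0347,.15,17),(.4243,.0347,.004,17))
```

```text
at [0.1386 0.5322 0.2313] phi 75.4 w 0.0854 F [-0.1  0.6  0.4] grip 0.0 t 1.6 zax [ 0.  0. -1.]
-> [ 0.4243  0.0347  0.15   17.    ] rz tot 0.3245 shift [-0.5593  0.1277  0.0813]
-> [4.243e-01 3.470e-02 4.000e-03 1.700e+01] rz tot 0.0 shift [0.    0.    0.146]
```

```bash
python3 -m crank '[[[0,0,0,0,0,0.054,0],[0,0,0,0,0,0.054,0],[0,0,0,0,0,0.054,0],[0,0,0,0,0,0.054,0],[0,0,0,0,0,0.054,0],[0,0,0,0,0,0.0545,0],[-0.04,0.01,0,0,0,0,0],[-0.04,0.01,0,0,0,0,0],[-0.04,0.01,0,0,0,0,0],[-0.04,0.01,0,0,0,0,0]]]'
python3 -m crank '[[[-0.044,0.01,0,0,0,0,0],[-0.044,0.01,0,0,0,0,0],[-0.044,0.01,0.01,0,0,0,0],[-0.044,0.01,0.01,0,0,0,0],[-0.044,0.01,0.01,0,0,0,0],[-0.044,0.01,0.01,0,0,0,0],[-0.044,0.01,0.01,0,0,0,0],[-0.044,0.01,0.01,0,0,0,0],[-0.047,0.008,0.02,0,0,0,0],[0,0,0,0,0,0,0]]]' 
python3 -c "
from plan import *
go((.4243,.0347,.08,17),(.4243,.0347,.004,17))"
```

```text
time: 2.85
tcp_pos: [0.2241, 0.3898, 0.2314]
ee_rot: [[-0.292, 0.956, 0.0], [0.956, 0.292, 0.0], [0.0, 0.0, -1.0]]
ft_force: [0.4, 0.6, -0.5]
width: 0.0853
grip_force: 0.0
time: 4.1
tcp_pos: [0.4248, 0.033, 0.1503]
ee_rot: [[-0.289, 0.957, -0.001], [0.957, 0.289, -0.0], [0.0, -0.001, -1.0]]
ft_force: [-0.1, 0.7, 0.7]
width: 0.0854
grip_force: 0.0
at [0.4248 0.033  0.1503] phi 16.79 w 0.0854 F [-0.1  0.7  0.7] grip 0.0 t 4.1 zax [-0.001 -0.    -1.   ]
-> [ 0.4243  0.0347  0.08   17.    ] rz tot -0.0012 shift [0.0018 0.     0.0703]
-> [4.243e-01 3.470e-02 4.000e-03 1.700e+01] rz tot 0.0 shift [0.    0.    0.076]
```

```bash
python3 -m crank '[[[0.002,0,0.03,0,0,0,0],[0,0,0.03,0,0,0,0],[0,0,0.03,0,0,0,0],[0,0,0.02,0,0,0,0],[0,0,0.02,0,0,0,0],[0,0,0.016,0,0,0,0],[0,0,0,0,0,0,0],[0,0,0,0,0,0,0.4],[0,0,0,0,0,0,0.7],[0,0,0,0,0,0,1]]]' 40
python3 -m crank '[[[0,0,0,0,0,0,1],[0,0,0,0,0,0,1],[0,0,0,0,0,0,1],[0,0,0,0,0,0,1],[0,0,0,0,0,0,1],[0,0,-0.02,0,0,0,1],[0,0,-0.03,0,0,0,1],[0,0,-0.03,0,0,0,1],[0,0,0,0,0,0,1],[0,0,0,0,0,0,1]]]' 40
python3 - <<'E'
from plan import *
go()
s=read_camera("side"); t=read_camera("top"); save(s,"s3.png",(280,180,440,280),5)
E
```

```text
time: 5.35
tcp_pos: [0.4244, 0.037, 0.0061]
ee_rot: [[-0.292, 0.956, 0.002], [0.956, 0.292, 0.0], [-0.0, 0.002, -1.0]]
ft_force: [3.9, 3.9, 12.0]
width: 0.0323
grip_force: 11.0
time: 6.6
tcp_pos: [0.4235, 0.037, 0.085]
ee_rot: [[-0.292, 0.956, -0.0], [0.956, 0.292, -0.0], [0.0, -0.0, -1.0]]
ft_force: [0.0, 1.1, -0.2]
width: 0.0267
grip_force: 40.5
at [0.4235 0.037  0.085 ] phi 16.99 w 0.0267 F [ 0.   1.1 -0.2] grip 40.5 t 6.6 zax [-0. -0. -1.]
```

View pics/s3.png

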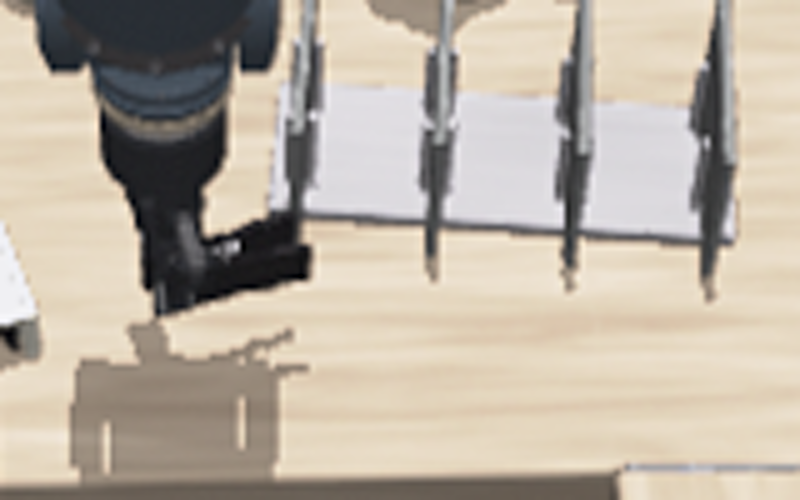

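The picture shows clip4 gripped by its tails, jaws open at crop ~(295,235), and the rack not moved (second board's foot at full-frame (366,236), as before). Now to edge 4.

Run:
```python
from plan import *
a=np.radians(-6.48);X=np.array([np.cos(a),np.sin(a)]);e=np.array([.4813,-.3232])
p=e-.125*X;q=e-.075*X
go((*p,.09,17),(*p,.064,83.5),(*q,.064,83.5))
```

```text
at [0.4232 0.037  0.0845] phi 16.99 w 0.0265 F [ 0.3 -0.5 -0.1] grip 40.5 t 6.7 zax [-0.002  0.    -1.   ]
-> [ 0.3571 -0.3091  0.09   17.    ] rz tot -0.0001 shift [-0.3116 -0.1644 -0.0055]
-> [ 3.571e-01 -3.091e-01  6.400e-02  8.350e+01] rz tot -0.3694 shift [0.    0.    0.026]
-> [ 4.068e-01 -3.147e-01  6.400e-02  8.350e+01] rz tot -0.0 shift [-0.05  0.   -0.  ]
```

```bash
python3 -m crank '[[[-0.02,-0.018,0,0,0,0,1],[-0.039,-0.021,0,0,0,0,1],[-0.039,-0.021,0,0,0,0,1],[-0.039,-0.021,0,0,0,0,1],[-0.039,-0.021,0,0,0,0,1],[-0.039,-0.021,0,0,0,0,1],[-0.039,-0.021,0,0,0,0,1],[-0.037,-0.02,0,0,0,0,1],[-0.021,0,0,0,0,-0.03,1],[0,0,0,0,0,-0.05,1]]]'
python3 -m crank '[[[0,0,0,0,0,-0.05,1],[0,0,0,0,0,-0.05,1],[0,0,0,0,0,-0.05,1],[0,0,0.006,0,0,-0.05,1],[0,0,0.01,0,0,-0.05,1],[0,0,0.01,0,0,-0.039,1],[0,0,0,0,0,0,1],[0,0,0,0,0,0,1],[0,0,0,0,0,0,1],[0,0,0,0,0,0,1]]]'
python3 - <<'E'
from plan import *
a=np.radians(-6.48);X=np.array([np.cos(a),np.sin(a)]);e=np.array([.4813,-.3232])
p=e-.125*X;q=e-.075*X
go((*p,.064,83.5),(*q,.064,83.5))
s=read_camera("side"); t=read_camera("top")
A=cv2.resize(s["frame"][170:290,360:480],None,fx=3.3,fy=3.3,interpolation=2);B=cv2.resize(t["frame"][200:320,370:490],None,fx=3.3,fy=3.3,interpolation=2)
cv2.imwrite("pics/m4.png",np.hstack([A,B])[:,:,::-1])
E
```

```text
time: 7.95
tcp_pos: [0.3579, -0.3105, 0.0844]
ee_rot: [[-0.523, 0.852, -0.001], [0.852, 0.523, 0.001], [0.001, -0.0, -1.0]]
ft_force: [-0.5, 0.5, -0.4]
width: 0.0263
grip_force: 40.5
time: 9.2
tcp_pos: [0.3582, -0.3094, 0.0595]
ee_rot: [[-0.993, 0.116, 0.0], [0.116, 0.993, -0.0], [-0.0, -0.0, -1.0]]
ft_force: [-0.6, 0.8, -0.3]
width: 0.0266
grip_force: 40.5
at [ 0.3582 -0.3094  0.0595] phi 83.37 w 0.0266 F [-0.6  0.8 -0.3] grip 40.5 t 9.2 zax [ 0. -0. -1.]
-> [ 3.571e-01 -3.091e-01  6.400e-02  8.350e+01] rz tot -0.0007 shift [ 0.0011  0.0002 -0.0045]
-> [ 4.068e-01 -3.147e-01  6.400e-02  8.350e+01] rz tot -0.0 shift [-0.05  0.   -0.  ]
```

View pics/m4.png

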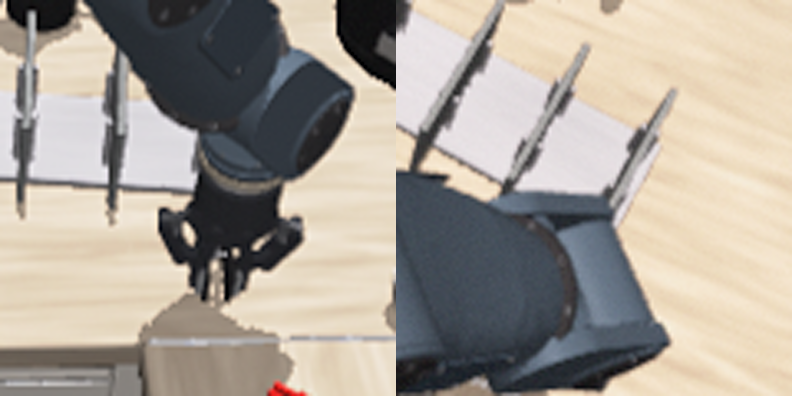

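Run:
```python
from fit import *; import pickle
t,s=pickle.load(open("c0.pkl","rb")); B=[.138,.046,-.046,-.138]; v=[.5764,-.1951,0,-.1131]
print("side feet"); 
for u,y in zip(up([(219,384),(374,394),(526,405),(683,416)],300,165,5.6),B): print(onz(s,u,.01),W(v,(-.08,y,.01)))
print("side top"); 
for u,y in zip(up([(220,232),(380,243),(541,252),(702,265)],300,165,5.6),B): print(onz(s,u,.125),W(v,(-.08,y,.125)))
print("top feet"); 
for u,y in zip(up([(60,374),(205,450),(350,532)],340,180,6),B): print(onz(t,u,.01),W(v,(-.08,y,.01)))
print("top top"); 
for u,y in zip(up([(75,268),(232,355),(390,450)],340,180,6),B): print(onz(t,u,.125),W(v,(-.08,y,.125)))
print("rear side"); 
for u,y in zip(up([(237,40),(390,46),(545,63),(700,70)],300,165,5.6),B): print(onz(s,u,.125),W(v,(.08,y,.125)))
print("rear top"); 
for u,y in zip(up([(222,40),(373,120),(528,203),(688,285)],340,180,6),B): print(onz(t,u,.125),W(v,(.08,y,.125)))
```

```text
side feet
[ 0.5039 -0.0504  0.01  ] [ 0.5125 -0.049   0.01  ]
[ 0.4937 -0.1419  0.01  ] [ 0.5021 -0.1404  0.01  ]
[ 0.4829 -0.2311  0.01  ] [ 0.4917 -0.2318  0.01  ]
[ 0.4721 -0.3227  0.01  ] [ 0.4813 -0.3232  0.01  ]
side top
[ 0.5207 -0.0492  0.125 ] [ 0.5125 -0.049   0.125 ]
[ 0.5098 -0.1397  0.125 ] [ 0.5021 -0.1404  0.125 ]
[ 0.5005 -0.2305  0.125 ] [ 0.4917 -0.2318  0.125 ]
[ 0.4882 -0.3203  0.125 ] [ 0.4813 -0.3232  0.125 ]
top feet
[ 0.5028 -0.053   0.01  ] [ 0.5125 -0.049   0.01  ]
[ 0.4952 -0.1433  0.01  ] [ 0.5021 -0.1404  0.01  ]
[ 0.4846 -0.2331  0.01  ] [ 0.4917 -0.2318  0.01  ]
top top
[ 0.5191 -0.0485  0.125 ] [ 0.5125 -0.049   0.125 ]
[ 0.5085 -0.1411  0.125 ] [ 0.5021 -0.1404  0.125 ]
[ 0.4942 -0.2337  0.125 ] [ 0.4917 -0.2318  0.125 ]
rear side
[ 0.6774 -0.0666  0.125 ] [ 0.6715 -0.067   0.125 ]
[ 0.6698 -0.1583  0.125 ] [ 0.6611 -0.1584  0.125 ]
[ 0.6528 -0.2498  0.125 ] [ 0.6507 -0.2498  0.125 ]
[ 0.6444 -0.3417  0.125 ] [ 0.6403 -0.3412  0.125 ]
rear top
[ 0.673  -0.0676  0.125 ] [ 0.6715 -0.067   0.125 ]
[ 0.6627 -0.1585  0.125 ] [ 0.6611 -0.1584  0.125 ]
[ 0.6518 -0.2499  0.125 ] [ 0.6507 -0.2498  0.125 ]
[ 0.6429 -0.3415  0.125 ] [ 0.6403 -0.3412  0.125 ]
```

The "feet" pixels include shadow. The board tops put the edges ~4 mm deeper, so I'll advance 53 mm and watch the force.

```bash
python3 -m crank '[[[-0.008,0.0005,-0.002,0,0,0,1],[-0.008,0,0,0,0,0,1],[-0.008,0,0,0,0,0,1],[-0.008,0,0,0,0,0,1],[-0.006,0,0,0,0,0,1],[-0.006,0,0,0,0,0,1],[-0.005,0,0,0,0,0,1],[-0.004,0,0,0,0,0,1],[0,0,0,0,0,0,1],[0,0,0,0,0,0,1]]]'
python3 -c "
from plan import *
go((.4108,-.3142,.064,83.5))"
```

```text
time: 10.55
tcp_pos: [0.4107, -0.3149, 0.0613]
ee_rot: [[-0.993, 0.115, -0.0], [0.115, 0.993, 0.0], [0.0, 0.0, -1.0]]
ft_force: [0.7, -0.4, 0.2]
width: 0.0261
grip_force: 40.5
at [ 0.4107 -0.3149  0.0613] phi 83.41 w 0.0261 F [ 0.7 -0.4  0.2] grip 40.5 t 10.55 zax [-0.  0. -1.]
-> [ 4.108e-01 -3.142e-01  6.400e-02  8.350e+01] rz tot -0.0005 shift [-0.0001  0.0007 -0.0027]
```

```bash
python3 -m crank '[[[0,0,0,0,0,0,0.6],[0,0,0,0,0,0,0.5],[0,0,0,0,0,0,0.3],[0,0,0,0,0,0,0],[0,0,0,0,0,0,0],[0,0,0,0,0,0,0],[0,0,0,0,0,0,0],[0,0,-0.02,0,0,0,0],[0,0,-0.03,0,0,0,0],[0,0,-0.04,0,0,0,0]]]'
python3 -m crank '[[[0.02,0.03,-0.05,0,0,0,0],[0.03,0.05,-0.02,0,0,0,0],[0.03,0.05,0,0,0,0,0],[0.02,0.055,0,0,0,0,0],[0,0.055,0,0,0,0,0],[0,0.055,0,0,0,0,0],[0,0.055,0,0,0,0,0],[0,0.055,0,0,0,0,0],[0,0.04,0,0,0,0,0],[0,0,0,0,0,0,0]]]'
python3 - <<'E'
from plan import *
go()
s=read_camera("side"); t=read_camera("top")
A=cv2.resize(s["frame"][165:285,320:450],None,fx=3,fy=3,interpolation=2);B=cv2.resize(t["frame"][170:290,340:470],None,fx=3,fy=3,interpolation=2)
cv2.imwrite("pics/m5.png",np.hstack([A,B])[:,:,::-1])
E
```

```text
time: 11.8
tcp_pos: [0.4104, -0.3146, 0.1517]
ee_rot: [[-0.993, 0.115, -0.001], [0.115, 0.993, 0.001], [0.001, 0.001, -1.0]]
ft_force: [0.3, -1.3, 1.2]
width: 0.0857
grip_force: 0.0
time: 13.05
tcp_pos: [0.3624, 0.1404, 0.2213]
ee_rot: [[-0.994, 0.111, 0.0], [0.111, 0.994, 0.0], [-0.0, 0.0, -1.0]]
ft_force: [-0.0, -0.3, -0.2]
width: 0.0855
grip_force: 0.0
at [0.3624 0.1404 0.2213] phi 83.62 w 0.0855 F [-0.  -0.3 -0.2] grip 0.0 t 13.05 zax [ 0.  0. -1.]
```

View pics/m5.png

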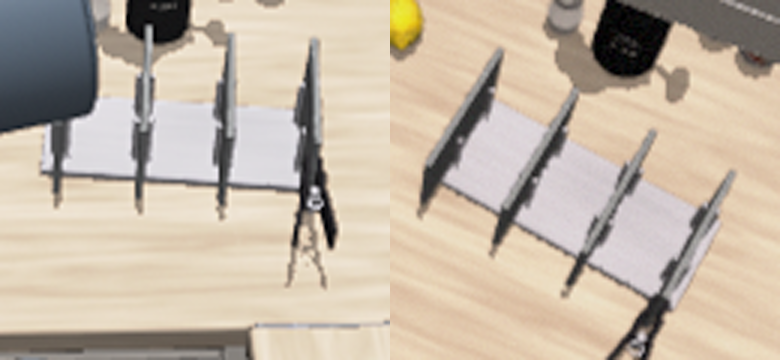

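The picture shows clip4 clamped level on the rightmost board: side crop ~(313,195), top crop ~(640,335). The rack is where it was. Next: knob 3, pushed with shut fingers, tool x along holder -x.

```bash
cat >> plan.py <<'E'
HO=np.array([.459,.2485,.322])
def L(a,b,z):
    c,s=np.cos(HO[2]),np.sin(HO[2]); return (HO[0]+c*a-s*b,HO[1]+s*a+c*b,z,90+np.degrees(HO[2]))
E
python3 -c "
from plan import *
go(L(.032,-.084,.12),L(.032,-.084,.055),L(-.04,-.084,.055),L(-.1,-.084,.12))"
```

```text
at [0.3623 0.1385 0.2212] phi 83.47 w 0.0854 F [-0.1  0.  -0.8] grip 0.0 t 13.15 zax [-0. -0. -1.]
-> [  0.5159   0.1789   0.12   108.4492] rz tot -0.1388 shift [-0.1586 -0.0102  0.1012]
-> [5.159000e-01 1.789000e-01 5.500000e-02 1.084492e+02] rz tot -0.0 shift [0.    0.    0.065]
-> [4.476000e-01 1.562000e-01 5.500000e-02 1.084492e+02] rz tot -0.0 shift [ 0.072  0.    -0.   ]
-> [  0.3907   0.1372   0.12   108.4492] rz tot -0.0 shift [ 0.06  -0.    -0.065]
```

```bash
python3 -m crank '[[[0,0,0,0,0,-0.047,1],[0,0,0,0,0,-0.047,1],[0,0,0,0,0,-0.045,1],[-0.03,-0.002,0.02,0,0,0,1],[-0.04,-0.002,0.02,0,0,0,1],[-0.04,-0.002,0.02,0,0,0,1],[-0.04,-0.002,0.02,0,0,0,1],[-0.009,-0.002,0.021,0,0,0,1],[0,0,0.03,0,0,0,1],[0,0,0.03,0,0,0,1]]]' 40
python3 -m crank '[[[0,0,0.005,0,0,0,1],[0.012,0,0,0,0,0,1],[0.012,0,0,0,0,0,1],[0.01,0,0,0,0,0,1],[0.01,0,0,0,0,0,1],[0.01,0,0,0,0,0,1],[0.01,0,0,0,0,0,1],[0.008,0,0,0,0,0,1],[0,0,0,0,0,0,1],[0,0,0,0,0,0,1]]]' 
python3 -c "
from plan import *
go(L(-.044,-.084,.055)) 
s=read_camera('side'); t=read_camera('top')
A=cv2.resize(s['frame'][195:275,235:335],None,fx=3.9,fy=3.9,interpolation=2);B=cv2.resize(t['frame'][180:260,225:325],None,fx=3.9,fy=3.9,interpolation=2)
cv2.imwrite('pics/m6.png',np.hstack([A,B])[:,:,::-1])"
```

```text
time: 14.4
tcp_pos: [0.5168, 0.1777, 0.0595]
ee_rot: [[-0.949, -0.314, -0.0], [-0.314, 0.949, -0.0], [0.0, -0.0, -1.0]]
ft_force: [-0.2, 0.2, -0.7]
width: 0.0
grip_force: 0.0
time: 15.65
tcp_pos: [0.4484, 0.1567, 0.0553]
ee_rot: [[-0.949, -0.316, 0.0], [-0.316, 0.949, 0.0], [-0.0, 0.0, -1.0]]
ft_force: [3.2, 2.5, 2.0]
width: -0.0002
grip_force: 1.7
at [0.4484 0.1567 0.0553] phi 108.43 w -0.0002 F [3.2 2.5 2. ] grip 1.7 t 15.65 zax [ 0.  0. -1.]
-> [4.438000e-01 1.549000e-01 5.500000e-02 1.084492e+02] rz tot -0.0001 shift [ 0.0049 -0.0003  0.0003]
```

View pics/m6.png

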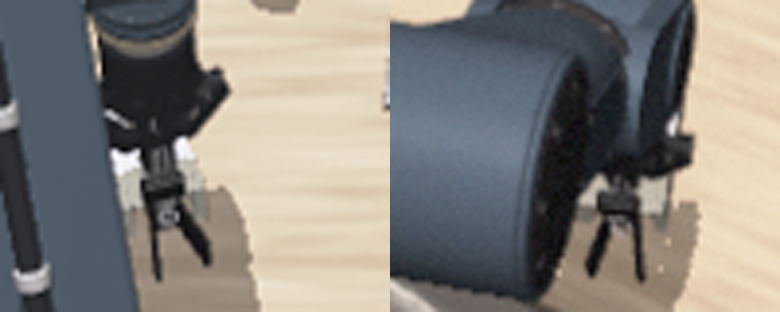

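The picture shows clip3's tails standing out of the right channel: side crop ~(165,240), top crop ~(615,240). I'll push the last few mm gently.

```bash
python3 -m crank '[[[0.001,0,0,0,0,0,1],[0.001,0,0,0,0,0,1],[0.001,0,0,0,0,0,1],[0.001,0,0,0,0,0,1],[0.001,0,0,0,0,0,1],[0,0,0,0,0,0,1],[0,0,0,0,0,0,1],[0,0,0,0,0,0,1],[0,0,0,0,0,0,1],[0,0,0,0,0,0,1]]]' 
python3 -c "
from plan import *
go(L(-.044,-.084,.055)) "
```

```text
time: 17.0
tcp_pos: [0.444, 0.1552, 0.0553]
ee_rot: [[-0.949, -0.316, 0.001], [-0.316, 0.949, 0.0], [-0.001, -0.0, -1.0]]
ft_force: [5.1, 4.1, -1.1]
width: -0.0
grip_force: 3.2
at [0.444  0.1552 0.0553] phi 108.42 w -0.0 F [ 5.1  4.1 -1.1] grip 3.2 t 17.0 zax [ 0.001  0.    -1.   ]
-> [4.438000e-01 1.549000e-01 5.500000e-02 1.084492e+02] rz tot -0.0001 shift [ 0.0002 -0.0002  0.0003]
```

```bash
python3 -m crank '[[[0.001,0,0,0,0,0,1],[0.001,0,0,0,0,0,1],[0,0,0,0,0,0,1],[-0.005,0,0,0,0,0,1],[-0.01,0,-0.02,0,0,0,1],[0,0,-0.04,0,0,0,1],[0.02,0,-0.03,0,0,0,0.5],[0.03,0,-0.02,0,0,0,0],[0.02,0,0,0,0,0,0],[0,0,0,0,0,0,0]]]' 
python3 -c "
from plan import *
go(L(-.101,-.084,.06),L(-.101,-.084,.009)) 
s=read_camera('side'); t=read_camera('top')
A=cv2.resize(s['frame'][195:275,235:335],None,fx=3.9,fy=3.9,interpolation=2);B=cv2.resize(t['frame'][180:260,225:325],None,fx=3.9,fy=3.9,interpolation=2)
cv2.imwrite('pics/m7.png',np.hstack([A,B])[:,:,::-1])"
```

```text
time: 18.25
tcp_pos: [0.388, 0.1365, 0.1651]
ee_rot: [[-0.949, -0.316, -0.002], [-0.316, 0.949, -0.001], [0.002, -0.0, -1.0]]
ft_force: [-0.2, 0.3, -0.1]
width: 0.0722
grip_force: 0.0
at [0.388  0.1365 0.1651] phi 108.43 w 0.0722 F [-0.2  0.3 -0.1] grip 0.0 t 18.25 zax [-0.002 -0.001 -1.   ]
-> [3.898000e-01 1.369000e-01 6.000000e-02 1.084492e+02] rz tot -0.0001 shift [-0.0019 -0.0002  0.1051]
-> [3.898000e-01 1.369000e-01 9.000000e-03 1.084492e+02] rz tot -0.0 shift [0.    0.    0.051]
```

View pics/m7.png

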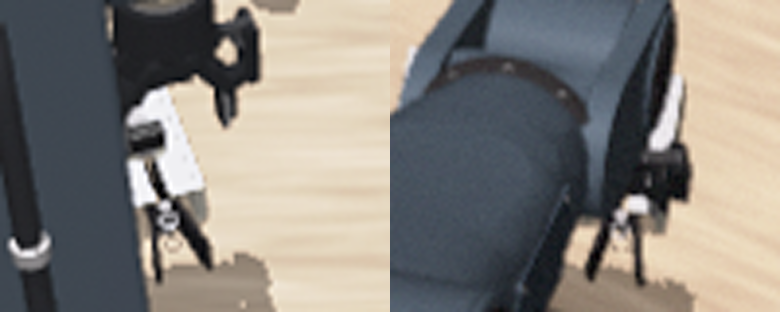

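Clip3 stays out (hinge ring at side crop (167,218)) and the knob has returned. A quick check of the tail-end position, then I grasp.

```bash
python3 - <<'E'
from plan import *
s=read_camera("side"); u=(235+183.5/3.9,195+273/3.9)
for z in(0,.017,.034): print(z,onz(s,u,z))
print(L(-.115,-.084,0), L(-.061,-.084,0), onz(s,(235+167/3.9,195+218/3.9),.034))
E
python3 -m crank '[[[-0.002,0,0.02,0,0,0,0],[0,0,0.03,0,0,0,0],[0,0,0.03,0,0,0,0],[0,0,0.03,0,0,0,0],[0,0,0.02,0,0,0,0],[0,0,0.015,0,0,0,0],[0,0,0.011,0,0,0,0],[0,0,0,0,0,0,0],[0,0,0,0,0,0,0],[0,0,0,0,0,0,0]]]'
python3 -c "
from plan import *
go(L(-.101,-.084,.009)) "
```

```text
0 [ 3.84440075e-01  1.36148694e-01 -2.22044605e-16]
0.017 [0.37174882 0.13497403 0.017     ]
0.034 [0.35905757 0.13379936 0.034     ]
(np.float64(0.37649350519381375), np.float64(0.13242382537834582), 0, np.float64(108.4492410032125)) (np.float64(0.4277181420869768), np.float64(0.14951290303524692), 0, np.float64(108.4492410032125)) [0.41539637 0.14838437 0.034     ]
time: 19.65
tcp_pos: [0.3917, 0.1377, 0.0098]
ee_rot: [[-0.949, -0.316, 0.001], [-0.316, 0.949, 0.0], [-0.001, -0.0, -1.0]]
ft_force: [0.2, -0.5, 0.8]
width: 0.0853
grip_force: 0.0
at [0.3917 0.1377 0.0098] phi 108.43 w 0.0853 F [ 0.2 -0.5  0.8] grip 0.0 t 19.65 zax [ 0.001  0.    -1.   ]
-> [3.898000e-01 1.369000e-01 9.000000e-03 1.084492e+02] rz tot -0.0001 shift [ 0.0021 -0.0002  0.0008]
```

```bash
python3 -m crank '[[[0.002,0,0,0,0,0,0.4],[0,0,0,0,0,0,0.7],[0,0,0,0,0,0,1],[0,0,0,0,0,0,1],[0,0,0,0,0,0,1],[0,0,0,0,0,0,1],[0,0,0,0,0,0,1],[0,0,0,0,0,0,1],[0,0,-0.001,0,0,0,1],[0,0,0,0,0,0,1]]]' 50
python3 -m crank '[[[0.01,0,0,0,0,0,1],[0.01,0,0,0,0,0,1],[0.01,0,0,0,0,0,1],[0.01,0,0,0,0,0,1],[0.01,0,0,0,0,0,1],[0.01,0,0,0,0,0,1],[0,0,0,0,0,0,1],[0,0,-0.03,0,0,0,1],[0,0,-0.03,0,0,0,1],[0,0,-0.03,0,0,0,1]]]' 50
python3 - <<'E'
from plan import *
go()
s=read_camera("side");t=read_camera("top")
A=cv2.resize(s['frame'][165:285,240:440],None,fx=3.5,fy=3.5,interpolation=2)
cv2.imwrite('pics/m8.png',A[:,:,::-1])
E
```

```text
time: 20.9
tcp_pos: [0.3894, 0.137, 0.0103]
ee_rot: [[-0.949, -0.316, 0.0], [-0.316, 0.949, 0.0], [-0.0, -0.0, -1.0]]
ft_force: [-0.2, 0.8, 0.1]
width: 0.0257
grip_force: 48.9
time: 22.15
tcp_pos: [0.3326, 0.1181, 0.1013]
ee_rot: [[-0.949, -0.316, 0.0], [-0.316, 0.949, 0.0], [-0.0, -0.0, -1.0]]
ft_force: [0.8, 0.7, -0.8]
width: 0.0261
grip_force: 49.4
at [0.3326 0.1181 0.1013] phi 108.43 w 0.0261 F [ 0.8  0.7 -0.8] grip 49.4 t 22.15 zax [ 0.  0. -1.]
```

View pics/m8.png

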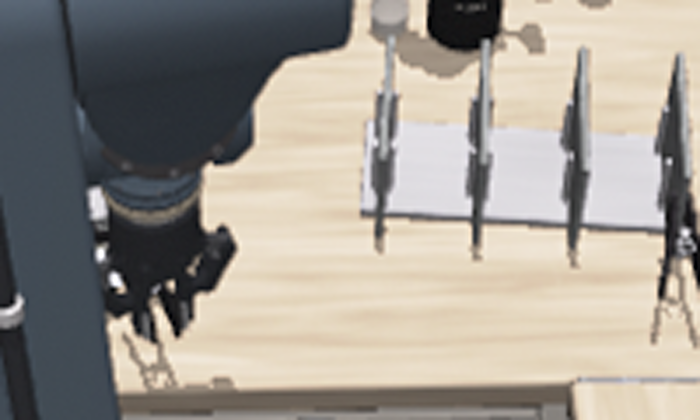

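Two findings: clip3 is held (width 26 mm), and the rack has been knocked. The board feet are now at side crop (380,248), (477,255), (574,262), i.e. ~10 px right of before, with clip4 still on the right board. I'll re-measure the rack by template matching against the first pictures.

```bash
cat > rack.py <<'E'
from fit import *; import pickle
T0,S0=pickle.load(open("c0.pkl","rb")); B=[.138,.046,-.046,-.138]
def base():
    obs=[]
    for y,u in zip(B,up([(75,268),(232,355),(390,450)],340,180,6)): obs.append((T0,(-.08,y,.125),u))
    for y,u in zip(B,up([(222,40),(373,120),(528,203),(688,285)],340,180,6)): obs.append((T0,(.08,y,.125),u))
    for y,u in zip(B,up([(220,232),(380,243),(541,252),(702,265)],300,165,5.6)): obs.append((S0,(-.08,y,.125),u))
    for y,u in zip(B,up([(237,40),(390,46),(545,63),(700,70)],300,165,5.6)): obs.append((S0,(.08,y,.125),u))
    f=lambda v:np.concatenate([proj(c,W([v[0],v[1],0,v[2]],p))-u for c,p,u in obs])
    r=least_squares(f,[.58,-.195,-.11],loss="soft_l1"); return r.x,np.abs(f(r.x)).max()
def match(c0,c1,u,h=8,R=30):
    u=np.round(u).astype(int); g0=cv2.cvtColor(c0["frame"],7); g1=cv2.cvtColor(c1["frame"],7)
    T=g0[u[1]-h:u[1]+h+1,u[0]-h:u[0]+h+1]; S=g1[u[1]-h-R:u[1]+h+R+1,u[0]-h-R:u[0]+h+R+1]
    m=cv2.matchTemplate(S,T,cv2.TM_CCOEFF_NORMED); _,s,_,l=cv2.minMaxLoc(m); x,y=l; d=np.array([x,y],float)
    if 0<x<2*R and 0<y<2*R:
        d[0]+=.5*(m[y,x-1]-m[y,x+1])/(m[y,x-1]-2*m[y,x]+m[y,x+1]); d[1]+=.5*(m[y-1,x]-m[y+1,x])/(m[y-1,x]-2*m[y,x]+m[y+1,x])
    return d-R,s
def now(thr=.8,verbose=True):
    v0,e=base(); s1=read_camera("side"); t1=read_camera("top"); obs=[]
    for c0,c1,n in((T0,t1,"t"),(S0,s1,"s")):
        for i,y in enumerate(B):
            for p in((-.08,y,.125),(.08,y,.125),(-.08,y,.02)):
                if i==3 and p[0]<0 : continue
                d,s=match(c0,c1,proj(c0,W([v0[0],v0[1],0,v0[2]],p)))
                if verbose: print(n,i+1,p[0],p[2],d.round(1),round(s,2))
                if s>thr: obs.append((c0,p,d))
    f=lambda v:np.concatenate([proj(c,W([v[0],v[1],0,v[2]],p))-proj(c,W([v0[0],v0[1],0,v0[2]],p))-d for c,p,d in obs])
    r=least_squares(f,v0,loss="soft_l1",f_scale=.5); print("base",v0,"fit err",e,"now",r.x,"n",len(obs),"err med",np.median(np.abs(r.fun)),np.abs(r.fun).max())
    for i,y in enumerate(B): print("edge",i+1,W([r.x[0],r.x[1],0,r.x[2]],(-.08,y,.0675)))
    return r.x
E
python3 -c "
from rack import *
now()"
```

```text
t 1 -0.08 0.125 [6.8 7.5] 0.97
t 1 0.08 0.125 [6.9 7. ] 0.95
t 1 -0.08 0.02 [6.9 7.1] 0.98
t 2 -0.08 0.125 [-17.8  -6. ] 0.94
t 2 0.08 0.125 [-0.  -0.1] 0.81
t 2 -0.08 0.02 [7.  7.8] 0.97
t 3 -0.08 0.125 [-17.9  -6.5] 0.91
t 3 0.08 0.125 [6.9 7.6] 0.91
t 3 -0.08 0.02 [-17.7  -5.9] 0.95
t 4 0.08 0.125 [7.1 8.1] 0.93
s 1 -0.08 0.125 [9.3 3.4] 0.92
s 1 0.08 0.125 [16.3  0.2] 0.71
s 1 -0.08 0.02 [9.4 3.2] 0.92
s 2 -0.08 0.125 [-18.    1.4] 0.94
s 2 0.08 0.125 [-0.1  0.2] 0.87
s 2 -0.08 0.02 [9.8 3.1] 0.97
s 3 -0.08 0.125 [-18.   1.] 0.99
s 3 0.08 0.125 [-1.1 -0.4] 0.76
s 3 -0.08 0.02 [-17.9   1.1] 0.96
s 4 0.08 0.125 [-18.    0.3] 0.97
base [ 0.5811 -0.1948 -0.1189] fit err 1.0160916371648625 now [ 0.5735 -0.2167 -0.0765] n 18 err med 1.949904678588041 26.20856970678551
edge 1 [ 0.5043 -0.073   0.0675]
edge 2 [ 0.4972 -0.1647  0.0675]
edge 3 [ 0.4902 -0.2565  0.0675]
edge 4 [ 0.4832 -0.3482  0.0675]
```

```bash
sed -i 's/h=8,R=30/h=8,R=13/; s/thr=.8,/thr=.85,/; s/verbose=True/verbose=False/' rack.py; python3 -c "
from rack import *
v=now()
from plan import *
a=v[2];X=np.array([np.cos(a),np.sin(a)]);e=np.array(W([v[0],v[1],0,a],(-.08,-.046,0)))[:2]
f=90+np.degrees(a);print(f); p=e-.13*X;q=e-.073*X
go((.3326,-.05,.12,f),(*p,.07,f),(*q,.07,f))"
```

```text
base [ 0.5811 -0.1948 -0.1189] fit err 1.0160916371648625 now [ 0.5672 -0.2244 -0.1148] n 17 err med 0.2375764576827919 9.13504721186979
edge 1 [ 0.5035 -0.0781  0.0675]
edge 2 [ 0.493  -0.1695  0.0675]
edge 3 [ 0.4825 -0.2609  0.0675]
edge 4 [ 0.4719 -0.3523  0.0675]
83.42291336078462
at [0.3321 0.118  0.0996] phi 108.43 w 0.026 F [-0.1  0.8  0.2] grip 49.4 t 22.45 zax [-0.001 -0.    -1.   ]
-> [ 0.3326 -0.05    0.12   83.4229] rz tot 0.1389 shift [-0.0197 -0.1668 -0.0204]
-> [ 0.3533 -0.246   0.07   83.4229] rz tot -0.0 shift [-0.043  -0.1924  0.05  ]
-> [ 0.4099 -0.2525  0.07   83.4229] rz tot -0.0 shift [-0.057  0.    -0.   ]
```

Rack re-measured (0.24 px median): moved to (0.567,-0.224), yaw -6.6°. Taking clip3 to edge 3.

```bash
python3 -m crank '[[[0,0,0,0,0,0.047,1],[0,0,0,0,0,0.047,1],[0,0,0,0,0,0.045,1],[-0.009,-0.05,0,0,0,0,1],[-0.009,-0.052,0,0,0,0,1],[-0.009,-0.052,0,0,0,0,1],[-0.009,-0.052,0,0,0,0,1],[-0.009,-0.052,0,0,0,0,1],[-0.009,-0.052,0.01,0,0,0,1],[-0.009,-0.049,0.02,0,0,0,1]]]' 
python3 -c "
from plan import *
go((.3533,-.246,.068,83.42),(.4099,-.2525,.068,83.42))"
```

```text
time: 23.7
tcp_pos: [0.3537, -0.2478, 0.0693]
ee_rot: [[-0.993, 0.115, -0.0], [0.115, 0.993, 0.0], [0.0, 0.0, -1.0]]
ft_force: [0.0, 0.7, -0.1]
width: 0.0259
grip_force: 49.4
at [ 0.3537 -0.2478  0.0693] phi 83.38 w 0.0259 F [ 0.   0.7 -0.1] grip 49.4 t 23.7 zax [-0.  0. -1.]
-> [ 3.533e-01 -2.460e-01  6.800e-02  8.342e+01] rz tot -0.0002 shift [0.0006 0.0017 0.0013]
-> [ 4.099e-01 -2.525e-01  6.800e-02  8.342e+01] rz tot -0.0 shift [-0.057  0.    -0.   ]
```

```bash
python3 -m crank '[[[-0.009,0.0017,0.001,0,0,0,1],[-0.01,0,0,0,0,0,1],[-0.01,0,0,0,0,0,1],[-0.008,0,0,0,0,0,1],[-0.006,0,0,0,0,0,1],[-0.005,0,0,0,0,0,1],[-0.005,0,0,0,0,0,1],[-0.0035,0,0,0,0,0,1],[0,0,0,0,0,0,1],[0,0,0,0,0,0,1]]]'
```

```text
time: 24.95
tcp_pos: [0.41, -0.2506, 0.0693]
ee_rot: [[-0.993, 0.115, -0.0], [0.115, 0.993, 0.0], [0.0, 0.0, -1.0]]
ft_force: [0.3, -0.2, -0.2]
width: 0.0256
grip_force: 49.4
```

```bash
python3 -m crank '[[[0,-0.001,0,0,0,0,0.6],[0,0,0,0,0,0,0.5],[0,0,0,0,0,0,0.3],[0,0,0,0,0,0,0],[0,0,0,0,0,0,0],[0,0,0,0,0,0,0],[0,0,0,0,0,0,0],[0,0,-0.02,0,0,0,0],[0,0,-0.03,0,0,0,0],[0,0,-0.04,0,0,0,0]]]'
python3 -m crank '[[[0.02,0.03,-0.05,0,0,0,0],[0.03,0.05,-0.02,0,0,0,0],[0.03,0.05,0,0,0,0,0],[0.02,0.055,0,0,0,0,0],[0,0.055,0,0,0,0,1],[0,0.055,0,0,0,0,1],[0,0.055,0,0,0,-0.046,1],[0,0.055,0,0,0,-0.046,1],[0,0.04,0,0,0,-0.046,1],[0,0,0,0,0,0,1]]]'
python3 - <<'E'
from plan import *
go(L(.032,0,.12),L(.032,0,.055),L(-.04,0,.055))
from rack import *
v=now()
s=read_camera("side");t=read_camera("top")
for y in (-.046,-.138):
    w=W([v[0],v[1],0,v[2]],(-.113,y,.09)); print(proj(s,w),proj(t,w))
for c in(s,t): print([(r["position"],r["conf"]) for r in recognise("clip3_center",c)])
A=cv2.resize(s["frame"][165:285,320:450],None,fx=3,fy=3,interpolation=2);B=cv2.resize(t["frame"][170:290,340:470],None,fx=3,fy=3,interpolation=2)
cv2.imwrite("pics/m9.png",np.hstack([A,B])[:,:,::-1])
E
```

```text
time: 26.2
tcp_pos: [0.4097, -0.2513, 0.1598]
ee_rot: [[-0.993, 0.115, -0.001], [0.115, 0.993, 0.001], [0.001, 0.001, -1.0]]
ft_force: [-0.4, -0.2, -0.2]
width: 0.0854
grip_force: 0.0
time: 27.45
tcp_pos: [0.3417, 0.2037, 0.2292]
ee_rot: [[-0.948, -0.318, -0.0], [-0.318, 0.948, 0.0], [0.0, 0.0, -1.0]]
ft_force: [0.3, -0.3, -0.0]
width: 0.0003
grip_force: 0.0
at [0.3417 0.2037 0.2292] phi 108.53 w 0.0003 F [ 0.3 -0.3 -0. ] grip 0.0 t 27.45 zax [-0.  0. -1.]
-> [  0.4894   0.2586   0.12   108.4492] rz tot 0.0004 shift [-0.1574  0.0054  0.1092]
-> [4.894000e-01 2.586000e-01 5.500000e-02 1.084492e+02] rz tot -0.0 shift [0.    0.    0.065]
-> [4.211000e-01 2.358000e-01 5.500000e-02 1.084492e+02] rz tot -0.0 shift [ 0.072  0.    -0.   ]
base [ 0.5811 -0.1948 -0.1189] fit err 1.0160916371648625 now [ 0.5667 -0.2243 -0.1173] n 14 err med 0.2562603637112204 16.189663444701097
edge 1 [ 0.5034 -0.0779  0.0675]
edge 2 [ 0.4926 -0.1692  0.0675]
edge 3 [ 0.4818 -0.2606  0.0675]
edge 4 [ 0.4711 -0.352   0.0675]
[405.1807 228.9103] [404.4899 273.8378]
[434.465  230.9256] [431.2392 288.9854]
[([408.2, 230.2], 0.64)]
[([403.9, 269.9], 0.78)]
```

The networks find clip3 at (408,230) in the side view and (404,270) in the top view, within 5 px of the predicted spot on board 3. So it holds, and the rack is unmoved. Now knob 2.

```bash
python3 -m crank '[[[-0.04,0.001,0.02,0,0,0,1],[-0.04,0.001,0.02,0,0,0,1],[-0.04,0.001,0.02,0,0,0,1],[-0.037,0.002,0.02,0,0,0,1],[0,0,0.03,0,0,0,1],[0,0,0.03,0,0,0,1],[0,0,0.03,0,0,0,1],[0,0,0.004,0,0,0,1],[0.012,0,0,0,0,0,1],[0.012,0,0,0,0,0,1]]]' 40
python3 -m crank '[[[0.01,0,0,0,0,0,1],[0.01,0,0,0,0,0,1],[0.01,0,0,0,0,0,1],[0.01,0,0,0,0,0,1],[0.008,0,0,0,0,0,1],[0.002,0,0,0,0,0,1],[0.001,0,0,0,0,0,1],[0.001,0,0,0,0,0,1],[0,0,0,0,0,0,1],[0,0,0,0,0,0,1]]]' 
python3 -c "
from plan import *
go(L(-.046,0,.055)) 
for c in map(read_camera,('side','top')): print([(r['position'],r['conf'],onz(c,r['position'],.02)) for r in recognise('clip2_center',c)])"
```

```text
time: 29.0
tcp_pos: [0.467, 0.2481, 0.0564]
ee_rot: [[-0.95, -0.313, 0.002], [-0.313, 0.95, 0.001], [-0.002, 0.0, -1.0]]
ft_force: [1.6, -0.5, -1.2]
width: 0.0002
grip_force: 0.9
time: 30.25
tcp_pos: [0.4189, 0.2325, 0.0554]
ee_rot: [[-0.95, -0.313, 0.002], [-0.313, 0.95, 0.001], [-0.002, 0.0, -1.0]]
ft_force: [6.8, 4.3, -0.4]
width: 0.0001
grip_force: 3.8
at [0.4189 0.2325 0.0554] phi 108.24 w 0.0001 F [ 6.8  4.3 -0.4] grip 3.8 t 30.25 zax [ 0.002  0.001 -1.   ]
-> [4.154000e-01 2.339000e-01 5.500000e-02 1.084492e+02] rz tot -0.0011 shift [0.0029 0.0025 0.0004]
[([386.7, 212.1], 0.35, array([ 0.58476771, -0.21778376,  0.02      ]))]
[([406.5, 242.2], 0.51, array([ 0.57678786, -0.22570774,  0.02      ]))]
```

```bash
python3 -m crank '[[[0.0015,0,0,0,0,-0.001,1],[0.001,0,0,0,0,0,1],[0,0,0,0,0,0,1],[-0.005,0,0,0,0,0,1],[-0.01,0,-0.02,0,0,0,1],[0,0.002,-0.04,0,0,0,1],[0.02,0,-0.03,0,0,0,0.5],[0.03,0,-0.02,0,0,0,0],[0.02,0,0,0,0,0,0],[0,0,0,0,0,0,0]]]' 
python3 -c "
from plan import *
go(L(-.101,0,.06),L(-.101,0,.01)) 
s=read_camera('side'); t=read_camera('top')
for c in (s,t):
    print([(r['position'],r['conf'],onz(c,r['position'],.02)) for r in recognise('clip2_center',c)])
print(L(-.061,0,.034),proj(s,L(-.061,0,.034)[:3]),proj(t,L(-.061,0,.034)[:3]))
A=cv2.resize(s['frame'][200:280,225:325],None,fx=3.9,fy=3.9,interpolation=2);B=cv2.resize(t['frame'][190:270,205:305],None,fx=3.9,fy=3.9,interpolation=2)
cv2.imwrite('pics/m10.png',np.hstack([A,B])[:,:,::-1])"
```

```text
time: 31.7
tcp_pos: [0.3613, 0.2152, 0.165]
ee_rot: [[-0.949, -0.316, -0.002], [-0.316, 0.949, -0.001], [0.002, -0.0, -1.0]]
ft_force: [0.4, 0.3, 0.0]
width: 0.0724
grip_force: 0.0
at [0.3613 0.2152 0.165 ] phi 108.44 w 0.0724 F [0.4 0.3 0. ] grip 0.0 t 31.7 zax [-0.002 -0.001 -1.   ]
-> [3.632000e-01 2.165000e-01 6.000000e-02 1.084492e+02] rz tot -0.0 shift [-0.0022  0.0006  0.105 ]
-> [3.632000e-01 2.165000e-01 1.000000e-02 1.084492e+02] rz tot -0.0 shift [0.   0.   0.05]
[]
[]
(np.float64(0.40113513239846393), np.float64(0.22919567153572282), 0.034, np.float64(108.4492410032125)) [252.18102918 254.97615778] [259.27972198 232.2967375 ]
```

View pics/m10.png

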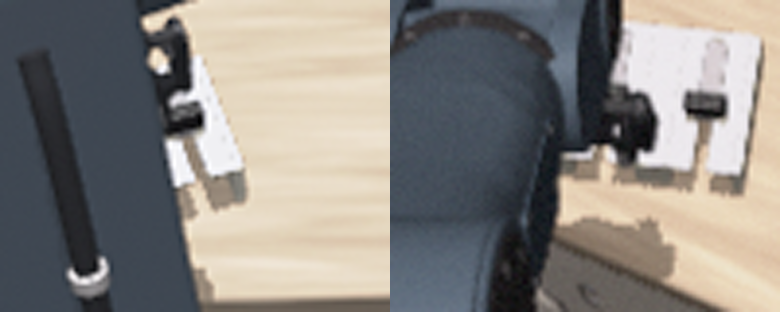

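The right slide is back and empty at top crop (705,103). In front of the middle channel (top crop ~(600,170)-(600,240)) I see no black tails, so that channel may be empty. I'll move the arm aside to check numerically.

```bash
python3 -m crank '[[[0.016,-0.047,-0.01,0,0,0,0],[0.016,-0.047,-0.01,0,0,0,0],[0.016,-0.047,0,0,0,0,0],[0.016,-0.047,0,0,0,0,0],[0.016,-0.047,0,0,0,0,0],[0,-0.04,0,0,0,0,0],[0,0,0,0,0,0,0],[0,0,0,0,0,0,0],[0,0,0,0,0,0,0],[0,0,0,0,0,0,0]]]'
python3 - <<'E'
from plan import *; import pickle
t=read_camera('top');s=read_camera('side')
T0,S0=pickle.load(open("c0.pkl","rb"))
for n in ("side","top"):
    c=s if n=="side" else t
    print(n,[(r['position'],r['conf']) for r in recognise('clip2_center',c)],[(r['position'],r['conf']) for r in recognise('knob1',c)])
g=cv2.cvtColor(t["frame"],7)
a=proj(t,L(-.061,0,.03)[:3]).astype(int); print(a); print(g[a[1]-6:a[1]+26:2,a[0]-20:a[0]+20:2])
E
```

```text
time: 33.15
tcp_pos: [0.3735, -0.0698, 0.1853]
ee_rot: [[-0.948, -0.317, -0.0], [-0.317, 0.948, 0.0], [0.0, 0.0, -1.0]]
ft_force: [0.1, -0.4, -0.1]
width: 0.0858
grip_force: 0.0
side [] [([216.7, 240.8], 0.52)]
top [([409.4, 246.0], 0.61)] [([289.1, 210.6], 0.66), ([262.3, 210.4], 0.62), ([343.4, 175.0], 0.55), ([239.6, 207.5], 0.42)]
[259 232]
[[237 236 235 235 234 235 229 234 234 212 147 223 234 234 233 235 236 235
  235 236]
 [200 220 236 236 235 233 235 235 236 170 171 234 233 236 229 236 235 235
  236 235]
 [127  55 102  97 104 145 167 195 190 126 163 228 235 235 236 235 235 236
  235 236]
 [134 131 112 102 102 102  98 136 141 137 220 199 125 102  66 114 192 188
  175 192]
 [175 171 172 128 123 118 119 130 132 134 220 187  72  45  40  71  84  70
   67  74]
 [214 213 215 214 216 213 204 181 179 129  93  32  33  53  60  72  81  86
   81  83]
 [220 220 217 217 214 216 218 207 139  32  43  56  70  78  83  84  82  84
   85  84]
 [217 222 220 220 217 209 153  42  55  66  76  81  81  83  84  85  85  85
   84  85]
 [214 218 220 211 161  57  56  69  75  80  83  83  82  83  83  82  87  84
   84  86]
 [194 202 173  99  66  72  82  83  83  82  83  83  83  80  78  87  88  85
   83  84]
 [133  92  68  73  79  79  81  81  76  85  84  85  81  82  83  84  82  85
   84  85]
 [ 68  74  76  73  79  78  83  83  82  82  81  86  85  84  83  85  86  83
   86  87]
 [ 75  73  74  78  78  79  84  84  82  83  85  81  84  84  86  83  83  83
   86  85]
 [ 78  78  78  79  80  80  78  81  83  82  83  85  85  82  82  84  82  85
   86  84]
 [ 78  81  84  79  81  81  84  81  79  81  82  84  82  84  83  88  86  84
   83  87]
 [ 80  83  83  80  79  81  79  81  83  80  82  85  87  83  83  83  82  85
   82  85]]
```

At the predicted hinge spot the pixels are wood and shadow (130-220) where a black clip would read ~30, so the middle channel is empty; I'll confirm in a final look. Clip1 must then be in the left channel.

```bash
python3 -c "
from plan import *
go(L(.032,.084,.16),L(.032,.084,.055),L(-.046,.084,.055))"
```

```text
at [ 0.3736 -0.0703  0.1853] phi 108.44 w 0.0857 F [ 0.1 -0.2  0.1] grip 0.0 t 33.45 zax [ 0. -0. -1.]
-> [  0.4628   0.3383   0.16   108.4492] rz tot -0.0 shift [-0.2139  0.3594  0.0253]
-> [4.628000e-01 3.383000e-01 5.500000e-02 1.084492e+02] rz tot -0.0 shift [0.    0.    0.105]
-> [3.888000e-01 3.136000e-01 5.500000e-02 1.084492e+02] rz tot -0.0 shift [ 0.078  0.    -0.   ]
```

```bash
python3 -m crank '[[[-0.027,0.045,0,0,0,0,1],[-0.027,0.045,0,0,0,0,1],[-0.027,0.045,0,0,0,0,1],[-0.027,0.045,0,0,0,0,1],[-0.027,0.045,0,0,0,0,1],[-0.027,0.045,0,0,0,0,1],[-0.027,0.045,0.01,0,0,0,1],[-0.025,0.044,0.015,0,0,0,1],[0,0,0.03,0,0,0,1],[0,0,0.03,0,0,0,1]]]' 40
python3 -m crank '[[[0,0,0.03,0,0,0,1],[0,0,0.015,0,0,0,1],[0.012,0,0,0,0,0,1],[0.012,0,0,0,0,0,1],[0.01,0,0,0,0,0,1],[0.01,0,0,0,0,0,1],[0.01,0,0,0,0,0,1],[0.01,0,0,0,0,0,1],[0.008,0,0,0,0,0,1],[0,0,0,0,0,0,1]]]' 
python3 -c "
from plan import *
go(L(-.046,.084,.055))"
```

```text
time: 34.7
tcp_pos: [0.4629, 0.3384, 0.0991]
ee_rot: [[-0.948, -0.317, -0.0], [-0.317, 0.948, -0.0], [0.0, -0.0, -1.0]]
ft_force: [0.0, 0.0, -0.7]
width: -0.0001
grip_force: 0.0
time: 35.95
tcp_pos: [0.3944, 0.315, 0.0554]
ee_rot: [[-0.949, -0.316, -0.0], [-0.316, 0.949, -0.0], [0.0, -0.0, -1.0]]
ft_force: [3.2, 1.8, 1.8]
width: 0.0001
grip_force: 1.7
at [0.3944 0.315  0.0554] phi 108.44 w 0.0001 F [3.2 1.8 1.8] grip 1.7 t 35.95 zax [-0. -0. -1.]
-> [3.888000e-01 3.136000e-01 5.500000e-02 1.084492e+02] rz tot -0.0 shift [0.0058 0.0005 0.0004]
```

```bash
python3 -m crank '[[[0.0015,0,0,0,0,0,1],[0.0015,0,0,0,0,0,1],[0.0015,0,0,0,0,0,1],[0.001,0,0,0,0,0,1],[0.001,0,0,0,0,0,1],[0.0005,0,0,0,0,0,1],[0,0,0,0,0,0,1],[0,0,0,0,0,0,1],[0,0,0,0,0,0,1],[0,0,0,0,0,0,1]]]' 
python3 -m crank '[[[-0.006,0,0,0,0,0,1],[-0.01,0,-0.02,0,0,0,1],[0,0,-0.04,0,0,0,1],[0.02,0,-0.03,0,0,0,0.5],[0.03,0,-0.02,0,0,0,0],[0.02,0,0,0,0,0,0],[0,0,0,0,0,0,0],[0,0,0,0,0,0,0],[0,0,0,0,0,0,0],[0,0,0,0,0,0,0]]]'
python3 - <<'E'
from plan import *
go(L(-.101,.084,.06),L(-.101,.084,.01)) 
s=read_camera('side'); t=read_camera('top')
for c in (s,t):
    for y in(.084,0): print(proj(c,L(-.075,y,.034)[:3]).round())
    for r in outline_of('clip1_center',c): print(r["conf"],r["position"],r["mask"].sum())
g=cv2.cvtColor(t["frame"],7)
for y in(.084,0):
    a=proj(t,L(-.061,y,.03)[:3]).astype(int); print(a); print(g[a[1]-6:a[1]+26:2,a[0]-20:a[0]+20:2])
E
```

```text
time: 37.2
tcp_pos: [0.3919, 0.3142, 0.0556]
ee_rot: [[-0.949, -0.316, 0.008], [-0.316, 0.949, 0.004], [-0.009, 0.001, -1.0]]
ft_force: [21.0, 6.6, -12.3]
width: 0.0001
grip_force: 11.2
time: 38.45
tcp_pos: [0.3372, 0.2958, 0.165]
ee_rot: [[-0.949, -0.316, -0.0], [-0.316, 0.949, -0.0], [0.001, -0.0, -1.0]]
ft_force: [0.6, -0.0, 0.4]
width: 0.0852
grip_force: 0.0
at [0.3372 0.2958 0.165 ] phi 108.42 w 0.0852 F [ 0.6 -0.   0.4] grip 0.0 t 38.45 zax [-0. -0. -1.]
-> [3.366000e-01 2.962000e-01 6.000000e-02 1.084492e+02] rz tot -0.0002 shift [0.0004 0.0006 0.105 ]
-> [3.366000e-01 2.962000e-01 1.000000e-02 1.084492e+02] rz tot -0.0 shift [0.   0.   0.05]
[227. 266.]
[253. 258.]
[233. 234.]
[259. 236.]
0.56 [231.9, 231.0] 101
[234 230]
[[ 58  49  56  26  30 168 234 210 185  91  15  23  25  22  13  87 234 234
  232 233]
 [ 59  48  54  23  25 117 235 234 233  53  23  55  45  30 230 235 234 232
  231 233]
 [ 50  44  55  31  31  35  90  95  97  90 165  91  69 122 213 233 234 234
  227 234]
 [ 49  44  49  26  23  31  86  98  38  92 159  30  22 125 107 101  99 118
  162 171]
 [ 43  37  51  28  3
[... 1671 characters left out ...]
 214 220
  216 214]
 [ 81 132 137 137 195 218 215 212 211 215 213 208 206 205 205 203 201 203
  210 214]
 [ 61 127 129 135 163 219 219 218 216 211 214 217 216 208 205 204 204 202
  201 202]
 [ 41 118 119 121 126 213 220 220 220 219 213 211 217 219 214 208 205 204
  204 201]
 [ 48  77  99 118 120 197 203 210 216 221 220 217 210 213 218 218 216 210
  207 204]
 [  2  42  62  72  95 150 162 132 200 206 215 220 218 214 213 217 221 216
  220 215]
 [ 66  16  47  81  80  69  91 119 186 195 200 205 213 214 216 209 211 219
  219 218]
 [101  98  81 100 100  92  80  71  99 145 183 192 199 205 210 215 211 210
  214 218]
 [ 98  98  95  98  98  96  98  94  86  72  84 134 180 195 198 206 212 209
  207 209]]
```

Clip1's black tails show in front of the left channel (network: (232,231) in the top view). The middle channel front is now fully visible and all wood, so it is empty. Grasp clip1 and draw it out.

```bash
python3 -m crank '[[[0,0.0006,0.03,0,0,0,0],[0,0,0.03,0,0,0,0],[0,0,0.03,0,0,0,0],[0,0,0.03,0,0,0,0],[0,0,0.02,0,0,0,0],[0,0,0.015,0,0,0,0],[0.001,0,0,0,0,0,0],[0,0,0,0,0,0,0.4],[0,0,0,0,0,0,0.7],[0,0,0,0,0,0,1]]]' 60
python3 -m crank '[[[0,0,0,0,0,0,1],[0,0,0,0,0,0,1],[0,0,0,0,0,0,1],[0,0,0,0,0,0,1],[0,0,0,0,0,0,1],[0,0,0,0,0,0,1],[0,0,0,0,0,0,1],[0,0,-0.001,0,0,0,1],[0,0,0,0,0,0,1],[0,0,0,0,0,0,1]]]' 60
```

```text
time: 39.9
tcp_pos: [0.3361, 0.2962, 0.0111]
ee_rot: [[-0.949, -0.316, 0.001], [-0.316, 0.949, 0.001], [-0.001, 0.0, -1.0]]
ft_force: [-2.8, -0.9, 15.0]
width: 0.0323
grip_force: 11.4
time: 41.15
tcp_pos: [0.336, 0.2962, 0.0116]
ee_rot: [[-0.949, -0.316, 0.001], [-0.316, 0.949, 0.0], [-0.001, 0.0, -1.0]]
ft_force: [-0.5, -0.3, 7.3]
width: 0.0256
grip_force: 59.0
```

```bash
python3 -m crank '[[[0.008,0,0,0,0,0,1],[0.01,0,0,0,0,0,1],[0.01,0,0,0,0,0,1],[0.01,0,0,0,0,0,1],[0.01,0,0,0,0,0,1],[0.012,0,0,0,0,0,1],[0,0,-0.02,0,0,0,1],[0,0,-0.04,0,0,0,1],[0,-0.03,-0.04,0,0,0,1],[-0.01,-0.05,-0.02,0,0,0,1]]]' 60
python3 -c "
from rack import *
v=now()
from plan import *
a=v[2];X=np.array([np.cos(a),np.sin(a)]);f=90+np.degrees(a)
for y in(.046,.138):
    e=np.array(W([v[0],v[1],0,a],(-.08,y,0)))[:2]; p=e-.13*X;q=e-.073*X
    go((*p,.07,f),(*q,.07,f))"
```

```text
time: 42.4
tcp_pos: [0.3133, 0.204, 0.1328]
ee_rot: [[-0.948, -0.319, 0.001], [-0.319, 0.948, 0.001], [-0.002, 0.0, -1.0]]
ft_force: [0.9, -0.1, -0.4]
width: 0.0251
grip_force: 58.7
base [ 0.5811 -0.1948 -0.1189] fit err 1.0160916371648625 now [ 0.5668 -0.2244 -0.1183] n 14 err med 0.20320384684517023 16.172011410345362
edge 1 [ 0.5036 -0.078   0.0675]
edge 2 [ 0.4928 -0.1693  0.0675]
edge 3 [ 0.4819 -0.2607  0.0675]
edge 4 [ 0.471  -0.352   0.0675]
at [0.3153 0.2021 0.1329] phi 108.23 w 0.0256 F [-0.3  0.5 -0.1] grip 58.6 t 42.5 zax [ 0.003  0.001 -1.   ]
-> [ 0.3637 -0.154   0.07   83.2224] rz tot 0.139 shift [-0.0901 -0.3479  0.0629]
-> [ 0.4203 -0.1607  0.07   83.2224] rz tot -0.0 shift [-0.057 -0.    -0.   ]
at [0.3153 0.2021 0.1329] phi 108.23 w 0.0256 F [-0.3  0.5 -0.1] grip 58.6 t 42.5 zax [ 0.003  0.001 -1.   ]
-> [ 0.3745 -0.0626  0.07   83.2224] rz tot 0.139 shift [-0.0901 -0.2559  0.0629]
-> [ 0.4311 -0.0693  0.07   83.2224] rz tot -0.0 shift [-0.057 -0.    -0.   ]
```

Using edge 1.

```bash
python3 -m crank '[[[0,0,0,0,0,0.047,1],[0,0,0,0,0,0.047,1],[0,0,0,0,0,0.045,1],[-0.015,-0.045,0,0,0,0,1],[-0.015,-0.045,0,0,0,0,1],[-0.015,-0.045,0.01,0,0,0,1],[-0.015,-0.045,0.02,0,0,0,1],[-0.015,-0.045,0.02,0,0,0,1],[-0.015,-0.031,0.013,0,0,0,1],[0,0,0,0,0,0,1]]]' 
python3 -c "
from plan import *
go((.3745,-.0626,.07,83.22),(.4311,-.0693,.07,83.22))"
```

```text
time: 43.75
tcp_pos: [0.3731, -0.061, 0.0671]
ee_rot: [[-0.993, 0.117, -0.002], [0.117, 0.993, 0.001], [0.002, 0.0, -1.0]]
ft_force: [0.3, 0.7, -1.0]
width: 0.0254
grip_force: 58.7
at [ 0.3731 -0.061   0.0671] phi 83.25 w 0.0254 F [ 0.3  0.7 -1. ] grip 58.7 t 43.75 zax [-0.002  0.001 -1.   ]
-> [ 3.745e-01 -6.260e-02  7.000e-02  8.322e+01] rz tot 0.0002 shift [-0.0015 -0.0014 -0.0029]
-> [ 4.311e-01 -6.930e-02  7.000e-02  8.322e+01] rz tot -0.0 shift [-0.057  0.    -0.   ]
```

```bash
python3 -m crank '[[[-0.01,-0.0014,-0.002,0,0,0,1],[-0.01,0,0,0,0,0,1],[-0.01,0,0,0,0,0,1],[-0.008,0,0,0,0,0,1],[-0.006,0,0,0,0,0,1],[-0.006,0,0,0,0,0,1],[-0.005,0,0,0,0,0,1],[-0.0035,0,0,0,0,0,1],[0,0,0,0,0,0,1],[0,0,0,0,0,0,1]]]'
```

```text
time: 45.0
tcp_pos: [0.4318, -0.0686, 0.0703]
ee_rot: [[-0.993, 0.115, 0.001], [0.115, 0.993, -0.0], [-0.001, -0.0, -1.0]]
ft_force: [0.8, -4.1, -2.8]
width: 0.0253
grip_force: 58.4
```

The slight 4 N sideways is consistent with a jaw face touching the board from inside. Release, retreat, and look.

```bash
python3 -m crank '[[[0,0,0,0,0,0,0.6],[0,0,0,0,0,0,0.5],[0,0,0,0,0,0,0.3],[0,0,0,0,0,0,0],[0,0,0,0,0,0,0],[0,0,0,0,0,0,0],[0,0,0,0,0,0,0],[0,0,-0.02,0,0,0,0],[0,0,-0.03,0,0,0,0],[0,0,-0.04,0,0,0,0]]]'
python3 -m crank '[[[0.02,0.03,-0.05,0,0,0,0],[0.03,0.05,-0.02,0,0,0,0],[0.03,0.05,0,0,0,0,0],[0,0.055,0,0,0,0,0],[0,0.055,0,0,0,0,0],[0,0.055,0,0,0,0,0],[0,0.055,0,0,0,0,0],[0,0.055,0,0,0,0,0],[0,0.04,0,0,0,0,0],[0,0,0,0,0,0,0]]]'
python3 - <<'E'
from plan import *
go()
from rack import *
v=now()
s=read_camera("side");t=read_camera("top")
A=cv2.resize(s["frame"][165:285,320:450],None,fx=3,fy=3,interpolation=2);B=cv2.resize(t["frame"][170:290,340:470],None,fx=3,fy=3,interpolation=2)
cv2.imwrite("pics/m11.png",np.hstack([A,B])[:,:,::-1])
E
```

```text
time: 46.25
tcp_pos: [0.4312, -0.0683, 0.1608]
ee_rot: [[-0.993, 0.115, -0.002], [0.115, 0.993, 0.0], [0.002, 0.0, -1.0]]
ft_force: [0.4, 1.3, 1.0]
width: 0.0852
grip_force: 0.0
time: 47.5
tcp_pos: [0.4029, 0.3848, 0.2297]
ee_rot: [[-0.994, 0.112, -0.0], [0.112, 0.994, -0.0], [0.0, -0.0, -1.0]]
ft_force: [-0.4, -0.3, -0.5]
width: 0.0855
grip_force: 0.0
at [0.4029 0.3848 0.2297] phi 83.55 w 0.0855 F [-0.4 -0.3 -0.5] grip 0.0 t 47.5 zax [-0. -0. -1.]
base [ 0.5811 -0.1948 -0.1189] fit err 1.0160916371648625 now [ 0.5671 -0.2242 -0.1222] n 12 err med 0.3864752683181507 16.13221667081504
edge 1 [ 0.5045 -0.0775  0.0675]
edge 2 [ 0.4933 -0.1688  0.0675]
edge 3 [ 0.4821 -0.2601  0.0675]
edge 4 [ 0.4709 -0.3514  0.0675]
```

View pics/m11.png

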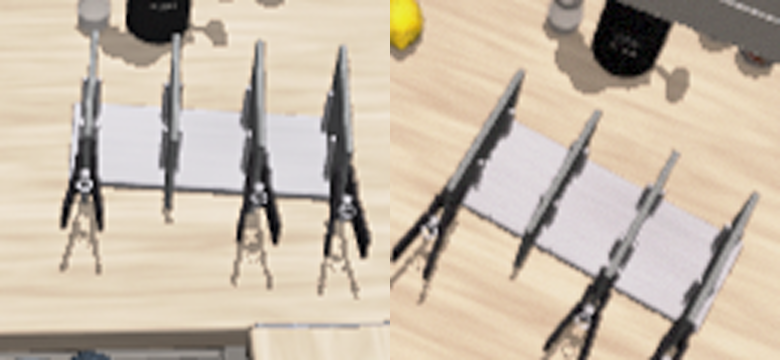

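The picture shows all three clips clamped level: side crop hinges at (84,185), (260,198) and (346,208), on boards 1, 3 and 4. The rack is standing, the robot is clear, and slide 2 went to its end with nothing coming out. Handing in.

```bash
python3 -c "
from cell import *
print(finish_job())"
```

```text
the job is handed in; nothing more can be done
None
```

I handed the job in: all three clips in the scene are clamped level, on the leftmost, third and rightmost boards (the middle channel was empty), and the rack, knocked aside once mid-run, is still standing.

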